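Swap two gauge bodies back into their own trays and close them

ROBOT

A 6-joint arm with a two-finger parallel gripper is mounted at the origin on the work surface. World frame = base frame: x ahead of the robot, y to its left, z up, the work surface at z = 0. Lengths are in m, angles in rad, forces in N, time in s.
With the tool pointing down it reaches from about 0.375 to 0.75 m from the base axis. Payload 9 kg.
Tool frame: the origin (TCP) lies on the centre line of the jaws, within the pads' length; the fingertips stand 11 mm ahead of it and the grasp point (between the pads) lies 8 mm behind it; z points along the fingers, y is the direction in which the jaws open and shut (so a half turn about z gives the same grasp; the last joint's range is limited). The gripper opens to 85 mm and grips with 20 to 120 N. Pads are 22 mm wide; open, the fingers measure 114 mm over their backs; the gripper's body (76 mm by 85 mm) begins 54 mm behind the grasp point. The pads swing forward as they close: fully open they stand 13 mm farther back than shut.
Start: joints at [0.954, 0.104, 0.097, 1.564, 0, 1.353], TCP at [0.233, 0.553, 0.242] pointing down, gripper open.
Joint ranges: [-2.99, 2.99], [-0.84, 1.86], [-1.1, 1.16], [-1.84, 2.11], [-1.51, 1.56], [-3.14, 3.14]. Speed limits (rad/s): [2.22, 2.22, 2.57, 3.14, 3.14, 3.14].

INTERFACE

Orientations are given as a unit quaternion [x, y, z, w].
In Python, from workcell import bot gives the robot as it stands.
- The arm moves only by the tool send_rows, never from a script. Its argument "commands" is a list of rows, each a list of 7 numbers: the shift along the tool's x, y, z in m, then the turn, a rotation vector about the tool's x, y, z in degrees, then the closure, from 0 (fully open) to 1 (shut). A call has 1 to 5 rows; each row shifts and turns the commanded pose from where the row before left it, along the tool's axes as they then stand; what a row does not reach is not made up. A row lasts 1/12 s, in which the tool goes at most 41.7 mm and 7.16 degrees, less where a joint would pass 70% of its speed; a pose out of reach is approached as far as the arm can. A call with a gripper value outside its range is refused whole. The fingers move at their own pace and stop on an object; the grip force is fixed at half the most. Time passes only in rows, so rows that do not move let the fingers close. It gives the time, the measured TCP pose, the force and the opening at its end, in the units of the state.
- bot.sense(): the state, without advancing time (a new reading comes with each control period).
- bot.camera(name): name is "side" or "top" or "wrist"; returns a dict with "color" (480x640x3 uint8, blue, green, red), "z_map" (480x640 float32, m along the optical axis (not along the pixel's ray), 0 where there is no reading), "fx", "fy", "cx", "cy" (pixels), "R" (3x3) and "t" (3): a world point X has camera coordinates R X + t. Camera axes: x right, y down, z forward; pixel columns grow to the right and rows downward; lengths in m; the calibration is good to about 2 mm. A picture is of the moment at which its call begins.
- bot.finish_job(): hands the job in, once; it reports no verdict.
The state is a dict: "t": time; "joint_positions": joint angles; "joint_velocities": joint speeds; "effort": joint torques, N m; "tcp_pos": TCP position; "orientation": TCP orientation; "contact_force": force on the tool from outside, world axes, zero at the start; "torque": the same for the moment, N m; "gripper_width": finger opening in m.
Only numpy, scipy, OpenCV 4.12 (cv2) and the standard library are available. Lean on these libraries where they do the work, as an engineer would, in place of code of your own. Each camera call takes 0.05 s, during which the arm holds its last target.

TASK

The big and the small gauge body came back from cleaning in each other's tray. Swap them, so that the big body stands on the round rubber rest of the big tray and the small body on that of the small tray (there is clear cork between the trays to park one on), and close each body with the glass cover of its own size, set mouth down and centred, rim on rim. Keep bodies and covers upright throughout, and leave the pin vise, the oil bottle and the blue bin where they are.

Things in the scene. Friction and masses are not known exactly. Their poses are not given: they have to be found in the camera images.
- body_big_mid (a point): Big gauge body, a dull cast aluminium round cup, 62 mm outside diameter, 36 mm high, open mouth up with a flat rim 8 mm wide, brass works inside below the rim. A hose nipple 8 mm thick sticks out sideways towards the body's own -y to 45 mm from the axis, 20 mm above the underside. The point is on the axis half-way up (18 mm above the underside); z up. Loose, 0.13 to 0.27 kg. Can be gripped across its own x. Starts on the rest of the small tray.
- body_small_mid (a point): Small gauge body, the same kind, 46 mm outside diameter, 30 mm high, rim 7 mm wide, nipple towards own -y to 37 mm from the axis, 20 mm above the underside. The point is on the axis half-way up (15 mm above the underside); z up. Loose, 0.07 to 0.14 kg. Can be gripped across its own x. Starts on the rest of the big tray.
- cover_big_mid (a point): Big cover: chromed bezel ring with a clear glass top, 62 mm outside diameter, 18 mm high, lying mouth down; its rim below is 8 mm wide. The point is on the axis half-way up (9 mm above the rim it lies on); z up. Loose, about 70 g. Starts on the bare floor of either tray, beside the rest (85 to 120 mm from it, towards the tray's +y).
- cover_small_mid (a point): Small cover: the same kind, 46 mm outside diameter, 16 mm high, rim 7 mm wide, lying mouth down. The point is on the axis half-way up (8 mm above the rim it lies on); z up. Loose, about 40 g. Starts on the bare floor of the other tray, beside its rest.
- tray_big_rest (a point): Round black rubber rest, 84 mm diameter and 3 mm thick, in the big tray: the point is the centre of the rest's top face, 8 mm above the bench; axes are the tray's. The tray is a grey plastic tray fixed to the bench, 170 mm along x and 230 mm along y, walls 5 mm thick with their top 11 mm above the bench, floor 5 mm above the bench. The tray's middle lies 60 mm from this point towards +y, and the cover's space about 114 mm from it towards +y.
- tray_small_rest (a point): Round black rubber rest, 72 mm diameter and 3 mm thick, in the small tray: the point is the centre of the rest's top face, 8 mm above the bench; axes are the tray's. The tray is as the big one but 140 mm along x and 182 mm along y. The tray's middle lies 46 mm from this point towards +y, and the cover's space about 88 mm from it towards +y.
- pin_vise: Bystander: black steel pin vise, 94 mm long and 10 mm thick, lying on the cork between the trays on the robot's side; origin at its underside in the middle, x along it.
- bin: Bystander: blue open plastic parts bin with three chrome D-rings in it, 85 mm x 100 mm, 45 mm high, on the cork between the trays on the far side; origin under its centre.
- oil_bottle: Bystander: small amber oil bottle with black cap, 26 mm diameter, 55 mm high, standing beside the bin; origin under its centre.
Things that resemble listed ones, but are neither listed nor needed, are in the scene too. Leave any green look-alike of the part that bears body_small_mid alone. What is shaped like the part that bears body_big_mid but green is not meant.

How it is judged:
By the outcome, as a careful person would: the job done as asked, in the order asked, and still so for the second after the job is handed in, with the robot touching nothing.
It also fails if it takes over 109 s, if anything falls off the work surface, if the arm or the gripper's body presses on something with over 40 N, if the wrist force passes 120 N, or if a joint passes its speed limit or range.

## Working session

There is one attempt and no reset: what is moved stays moved. The work goes in short steps, Python scripts to look and compute and a tool call to move; the robot and the scene stay as the last step left them, time stands still between calls to the robot, and variables do not carry over. Pictures are saved under pics/ and viewed, and the job is handed in when it is done.

Besides the shell and the picture viewer there is one more tool, called after ">>>" by a JSON object that holds its "fn" and its "kwargs". send_rows: Moves the arm, as the interface text tells. Its arguments: {"type":"object","properties":{"commands":{"type":"array","items":{"type":"array","items":{"type":"number"}}}},"required":["commands"]}

```bash
mkdir -p pics; ls
python3 - <<'E'
from workcell import bot
import cv2,numpy as np
s=bot.sense(); print({k:np.round(v,3).tolist() for k,v in s.items()})
for n in ["top","side","wrist"]:
    c=bot.camera(n); cv2.imwrite(f"pics/{n}0.png",c["color"]); np.savez(f"pics/{n}0.npz",**c)
    print(n,c["fx"],c["fy"],c["cx"],c["cy"],np.round(c["R"],3).tolist(),np.round(c["t"],3))
E
```

```text
pics
{'t': 0.0, 'joint_positions': [0.954, 0.105, 0.096, 1.564, 0.0, 1.353], 'joint_velocities': [0.001, -0.0, -0.0, -0.0, 0.0, 0.001], 'effort': [0.003, -55.693, 50.365, 0.017, -0.0, -0.0], 'tcp_pos': [0.233, 0.553, 0.242], 'orientation': [0.198, 0.98, -0.001, -0.0], 'contact_force': [0.14, 0.556, 0.6], 'torque': [-0.037, -0.009, 0.051], 'gripper_width': 0.085}
top 615.3182715616953 615.3182715616953 310.6448720445808 233.67322201848282 [[0.022, -1.0, 0.015], [-0.992, -0.024, -0.124], [0.124, -0.012, -0.992]] [-0.041  0.575  1.2  ]
side 483.8649766195448 483.8649766195448 318.1732842566595 235.39746560321794 [[-0.993, -0.121, 0.0], [-0.072, 0.587, -0.807], [0.098, -0.801, -0.591]] [0.565 0.076 0.797]
wrist 404.0605225624051 404.0605225624051 316.30618287697587 243.3563871648309 [[0.389, 0.921, -0.0], [0.882, -0.373, 0.289], [0.266, -0.113, -0.957]] [-0.601 -0.036  0.38 ]
```

View pics/top0.png

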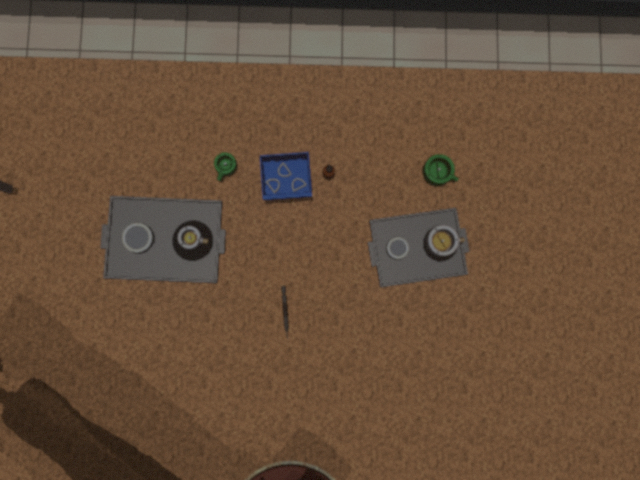

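View pics/side0.png

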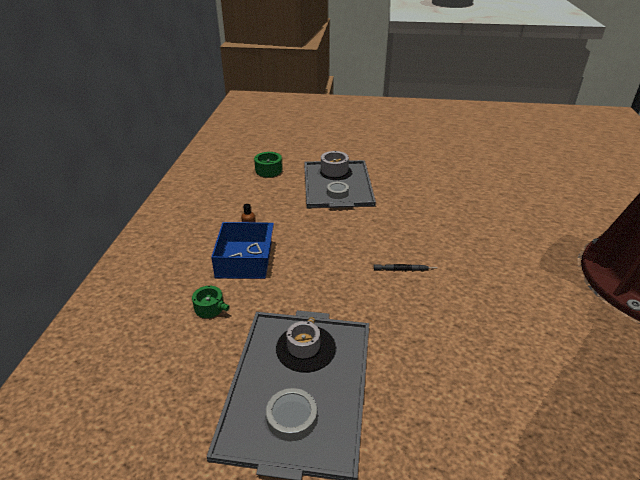

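View pics/wrist0.png

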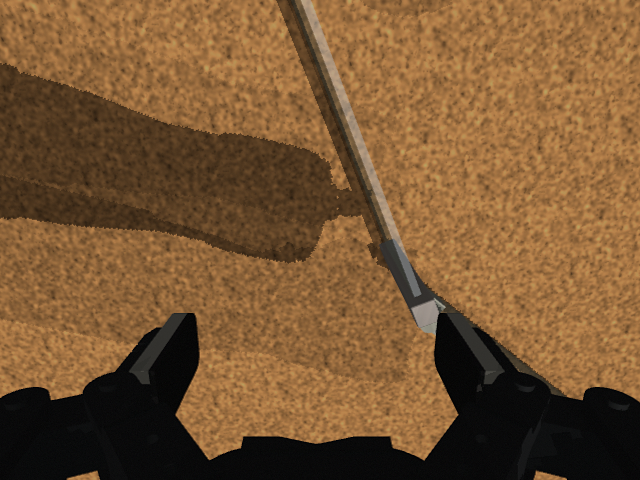

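```bash
cat > h.py <<'E'
import numpy as np,cv2
from scipy.spatial.transform import Rotation as Ro
def ray(c,u,v,z):
    R=np.array(c["R"]);t=np.array(c["t"]); C=-R.T@t
    d=R.T@np.array([(u-c["cx"])/c["fx"],(v-c["cy"])/c["fy"],1.0]); return (C+d*(z-C[2])/d[2])
def proj(c,X):
    p=np.array(c["R"])@np.array(X)+np.array(c["t"]); return np.array([c["fx"]*p[0]/p[2]+c["cx"],c["fy"]*p[1]/p[2]+c["cy"]])
def points(c):
    v,u=np.mgrid[:480,:640]; z=c["z_map"]; 
    p=np.stack([(u-c["cx"])/c["fx"]*z,(v-c["cy"])/c["fy"]*z,z],-1)-np.array(c["t"])
    return p@np.array(c["R"])
def plan(bot,X,yaw=None):
    "shift in tool axes and turn to reach X (TCP), jaw axis at world angle yaw deg"
    s=bot.sense();R=Ro.from_quat(s["orientation"]);M=R.as_matrix()
    d=M.T@(np.array(X)-s["tcp_pos"]); a=np.degrees(np.arctan2(M[1,1],M[0,1]))
    out=f"t={s['t']:.1f} tcp={np.round(s['tcp_pos'],4)} jaw={a:.1f} tilt={np.degrees(np.arccos(-M[2,2])):.1f} shift(mm)={np.round(d*1e3,1)} F={np.round(s['contact_force'],1)} w={s['gripper_width']*1e3:.1f} q={np.round(s['joint_positions'],2)}"
    if yaw is not None:
        e=(yaw-a+90)%180-90; out+=f" turnz={-e:.1f}"
    print(out)
E
python3 - <<'E'
from h import *
c=np.load("pics/top0.npz"); c={k:c[k] for k in c}
P=points(c); im=c["color"]
# height check
for n,(u,v) in dict(cork=(330,240),bigbody=(437,228),small=(180,238),trayf=(160,265),bigcov=(124,238)).items(): print(n,np.round(P[v,u],4))
a=cv2.resize(im[190:295,95:235],None,fx=5,fy=5,interpolation=cv2.INTER_CUBIC); b=cv2.resize(im[190:295,350:480],None,fx=5,fy=5,interpolation=cv2.INTER_CUBIC)
cv2.imwrite("pics/a.png",cv2.convertScaleAbs(a,alpha=1.5));cv2.imwrite("pics/b.png",cv2.convertScaleAbs(b,alpha=1.5))
E
```

```text
cork [ 0.569  -0.069  -0.0077]
bigbody [ 0.5922 -0.2804  0.0457]
small [0.5605 0.2327 0.0387]
trayf [0.508  0.2776 0.0041]
bigcov [0.5599 0.3494 0.02  ]
```

View pics/a.png

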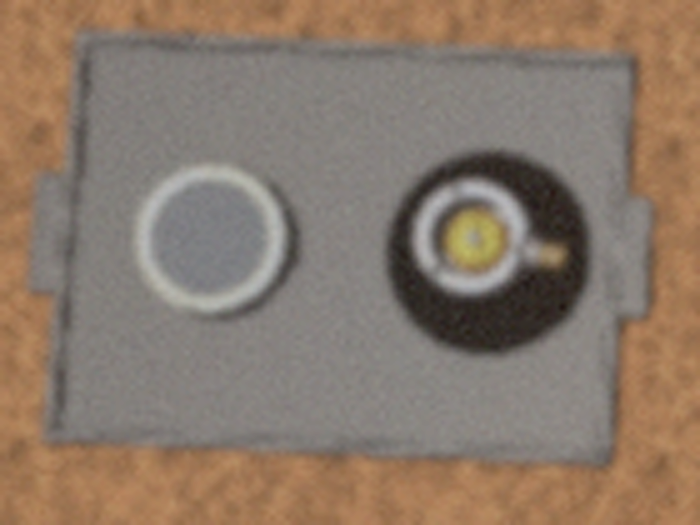

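View pics/b.png

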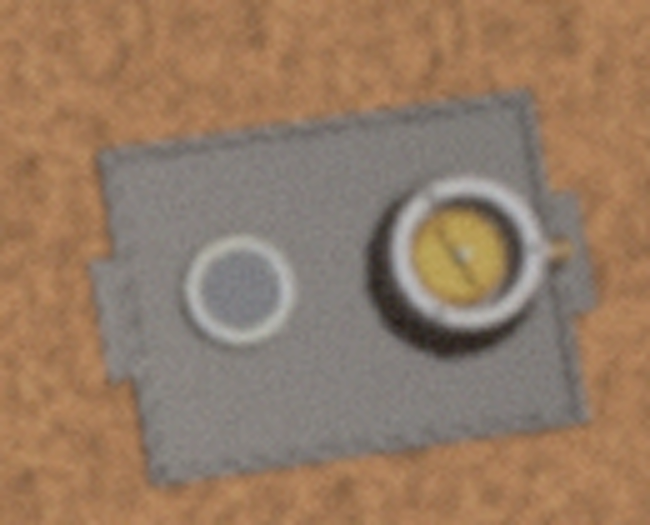

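```bash
cat >> h.py <<'E'
def circfit(p):
    A=np.c_[2*p,np.ones(len(p))]; s=np.linalg.lstsq(A,(p**2).sum(1),rcond=None)[0]
    r=np.sqrt(s[2]+s[:2]@s[:2]); return s[:2],r,np.abs(np.hypot(*(p-s[:2]).T)-r)
def rfit(p,n=8):
    for _ in range(n):
        c,r,e=circfit(p)
        k=e<=max(0.0012,np.quantile(e,.85))
        if k.all(): break
        p=p[k]
    return c,r,e.max(),len(p)
def fitR(p,rad):
    from scipy.optimize import least_squares
    c0=circfit(p)[0]
    s=least_squares(lambda x:np.hypot(*(p-x).T)-rad,c0,loss="soft_l1",f_scale=0.001)
    return s.x,np.abs(s.fun).mean()
def radial(c,ctr,z,rad,inward=None,lo=0.7,hi=1.3,sign=0,n=72):
    "edge points: strongest grey gradient along world radial lines on plane z. sign -1: bright->dark going out"
    g=cv2.GaussianBlur(cv2.cvtColor(c["color"],cv2.COLOR_BGR2GRAY),(0,0),0.8).astype(np.float32)
    rr=np.linspace(lo*rad,hi*rad,80); out=[];st=[]
    for a in np.linspace(0,2*np.pi,n,endpoint=False):
        uv=np.array([proj(c,[ctr[0]+r*np.cos(a),ctr[1]+r*np.sin(a),z]) for r in rr],np.float32)
        if uv.min()<2 or uv[:,0].max()>637 or uv[:,1].max()>477: continue
        f=cv2.remap(g,uv[:,0].reshape(1,-1),uv[:,1].reshape(1,-1),cv2.INTER_LINEAR)[0]
        d=np.gradient(f); d=d*sign if sign else np.abs(d)
        i=d[2:-2].argmax()+2; out.append([ctr[0]+rr[i]*np.cos(a),ctr[1]+rr[i]*np.sin(a)]);st.append(d[i])
    out=np.array(out);st=np.array(st); return out[st>0.4*np.median(st)]
E
python3 - <<'E'
from h import *
c=np.load("pics/top0.npz"); c={k:c[k] for k in c}
def uvA(x,y): return 95+(x+.5)/5-.5,190+(y+.5)/5-.5
def uvB(x,y): return 350+(x+.5)/5-.5,190+(y+.5)/5-.5
def go(n,uv,z,rad,sign):
    ctr=ray(c,*uv,z)[:2]
    for _ in range(3):
        p=radial(c,ctr,z,rad,sign=sign); q=rfit(p); ctr=fitR(p,rad)[0]
    print(n,"free",np.round(q[0],4),"r",round(q[1],4),q[3],"fixed",np.round(ctr,4))
go("small",uvA(470,238),.038,.023,-1)
go("bigcov",uvA(211,239),.023,.031,-1)
go("restB",uvA(488,251),.008,.042,1)
go("big",uvB(467,252),.044,.031,-1)
go("smallcov",uvB(240,290),.021,.023,-1)
go("restS",uvB(450,275),.008,.036,1)
for n,f,cs in (("B",uvA,[(80,34),(634,57),(607,463),(47,440)]),("S",uvB,[(100,152),(535,95),(590,418),(155,485)])):
    X=np.array([ray(c,*f(*p),.011)[:2] for p in cs]); print(n,np.round(X,4).tolist(),X.mean(0), np.linalg.norm(X[0]-X[1]),np.linalg.norm(X[1]-X[2]))
    d=(X[0]-X[1])+(X[3]-X[2]); d/=np.linalg.norm(d); L=.060 if n=="B" else .046
    print("ydir",np.degrees(np.arctan2(d[1],d[0])),"rest",X.mean(0)-d*L)
print("nipples", ray(c,*uvA(553,257),.028),ray(c,*uvB(560,250),.028))
print("vise",ray(c,283,288,.01),ray(c,287,333,.01),"bin",[np.round(ray(c,*p,.045),3) for p in [(260,155),(310,153),(312,199),(263,201)]],"green",ray(c,439,170,.04),ray(c,226,164,.03))
E
```

```text
small free [0.5636 0.2157] r 0.0229 62 fixed [0.5635 0.2156]
bigcov free [0.5618 0.3237] r 0.0298 67 fixed [0.5619 0.3238]
restB free [0.5604 0.2135] r 0.0413 66 fixed [0.5604 0.2135]
big free [ 0.5687 -0.2931] r 0.0304 66 fixed [ 0.5686 -0.2931]
smallcov free [ 0.5539 -0.2056] r 0.0221 71 fixed [ 0.5539 -0.2056]
restS free [ 0.5646 -0.2936] r 0.0345 38 fixed [ 0.5644 -0.2933]
B [[0.6462, 0.3846], [0.6423, 0.157], [0.4753, 0.1612], [0.4794, 0.3875]] [0.56080699 0.27258423] 0.2276326886598914 0.16704782809455712
ydir 88.99361487011355 rest [0.55975316 0.21259348]
S [[0.6103, -0.1489], [0.6385, -0.3288], [0.5054, -0.3504], [0.4741, -0.1727]] [ 0.5570791  -0.25021677] 0.18206762756178616 0.13481211031739773
ydir 99.46425588859562 rest [ 0.56464299 -0.29559063]
nipples [0.55684544 0.18396229 0.028     ] [ 0.5721546  -0.33423273  0.028     ]
vise [0.46675177 0.02532439 0.01      ] [0.37681409 0.01477404 0.01      ] bin [array([0.733, 0.078, 0.045]), array([ 0.739, -0.023,  0.045]), array([ 0.645, -0.029,  0.045]), array([0.638, 0.069, 0.045])] green [ 0.71221903 -0.28611708  0.04      ] [0.71585766 0.14814314 0.03      ]
```

```bash
cat >> h.py <<'E'
def rows(bot,X,yaw,n,m=0):
    "n rows to reach X; turn finished by then"
    s=bot.sense();R=Ro.from_quat(s["orientation"]);M=R.as_matrix()
    a=np.degrees(np.arctan2(M[1,1],M[0,1])); tz=-((yaw-a+90)%180-90)
    step=round(tz/n,1); d=(np.array(X)-s["tcp_pos"]);
    # level tilt correction
    print("tiltfix rotvec",np.round(np.degrees(np.cross(M[:,2],[0,0,-1])@M),2),"turn",round(tz,1))
    for i in range(n):
        loc=M.T@(d/n); print([round(float(x),4) for x in loc],step)
        M=M@Ro.from_euler("z",step,degrees=True).as_matrix()
E
python3 - <<'E'
from h import *
from workcell import bot
rows(bot,[.5636,.2157,.11],-12,15)
E
```

```text
tiltfix rotvec [-0.05 -0.01 -0.  ] turn 79.1
[-0.029, -0.0121, 0.0088] 5.3
[-0.03, -0.0094, 0.0088] 5.3
[-0.0308, -0.0066, 0.0088] 5.3
[-0.0313, -0.0037, 0.0088] 5.3
[-0.0315, -0.0008, 0.0088] 5.3
[-0.0314, 0.0021, 0.0088] 5.3
[-0.0311, 0.005, 0.0088] 5.3
[-0.0305, 0.0078, 0.0088] 5.3
[-0.0296, 0.0106, 0.0088] 5.3
[-0.0285, 0.0133, 0.0088] 5.3
[-0.0272, 0.0159, 0.0088] 5.3
[-0.0256, 0.0183, 0.0088] 5.3
[-0.0238, 0.0206, 0.0088] 5.3
[-0.0218, 0.0227, 0.0088] 5.3
[-0.0196, 0.0246, 0.0088] 5.3
```

>>> {"fn": "send_rows", "kwargs": {"commands": [[-0.029,-0.012,0.009,0,0,5.3,0],[-0.03,-0.009,0.009,0,0,5.3,0],[-0.031,-0.007,0.009,0,0,5.3,0],[-0.031,-0.004,0.009,0,0,5.3,0],[-0.0315,-0.001,0.009,0,0,5.3,0]]}}

```text
t: 0.57
tcp_pos: [0.3435, 0.4393, 0.1966]
orientation: [0.419, 0.908, -0.0, -0.0]
contact_force: [-0.0, 0.6, -0.3]
gripper_width: 0.0853
```

>>> {"fn": "send_rows", "kwargs": {"commands": [[-0.0315,0.002,0.009,0,0,5.3,0],[-0.031,0.005,0.009,0,0,5.3,0],[-0.0305,0.008,0.009,0,0,5.3,0],[-0.03,0.011,0.009,0,0,5.3,0],[-0.0285,0.013,0.009,0,0,5.3,0]]}}

```text
t: 0.98
tcp_pos: [0.4543, 0.3266, 0.1517]
orientation: [0.616, 0.787, -0.0, -0.0]
contact_force: [0.0, 1.0, 0.3]
gripper_width: 0.0854
```

>>> {"fn": "send_rows", "kwargs": {"commands": [[-0.027,0.016,0.009,0,0,5.3,0],[-0.0255,0.018,0.009,0,0,5.3,0],[-0.024,0.021,0.008,0,0,5.3,0.1],[-0.022,0.023,0.008,0,0,5.3,0.2],[-0.0195,0.0245,0.008,0,0,5.3,0.2]]}}

```text
t: 1.4
tcp_pos: [0.5647, 0.2141, 0.1096]
orientation: [0.781, 0.625, -0.0, -0.0]
contact_force: [-0.3, 1.0, 0.1]
gripper_width: 0.0683
```

Run:
```python
from h import *
from workcell import bot
plan(bot,[.5636,.2157,.11],-12)
c=bot.camera("wrist"); cv2.imwrite("pics/w1.png",c["color"])
plan(bot,[.5636,.2157,.025],-12)
```

```text
t=1.4 tcp=[0.5647 0.2141 0.1096] jaw=-12.6 tilt=0.0 shift(mm)=[ 1.3 -1.4 -0.4] F=[-0.3  1.   0.1] w=68.3 q=[ 0.15  0.13 -0.11  1.33  0.    1.94] turnz=-0.6
t=1.4 tcp=[0.5676 0.21   0.1078] jaw=-13.2 tilt=0.1 shift(mm)=[ 4.8 -5.2 82.8] F=[ 0.  -4.7 -0.8] w=68.6 q=[ 0.14  0.14 -0.11  1.32 -0.    1.94] turnz=-1.2
```

View pics/w1.png

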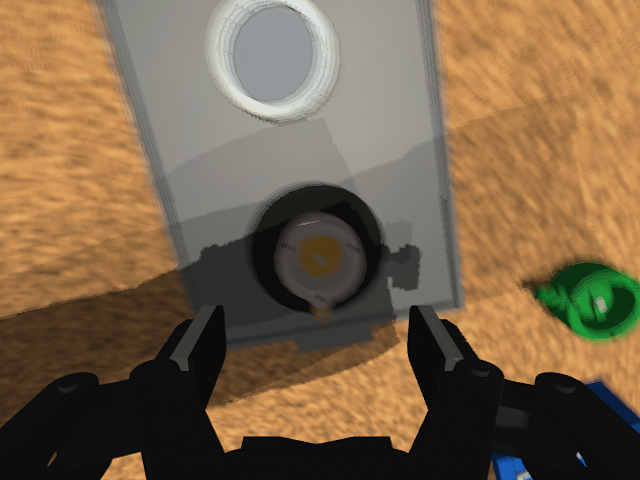

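>>> {"fn": "send_rows", "kwargs": {"commands": [[0,0,0,0,0,0,0.2],[0,0,0,0,0,0,0.2]]}}

```text
t: 1.62
tcp_pos: [0.5637, 0.2151, 0.1098]
orientation: [0.779, 0.627, -0.0, -0.0]
contact_force: [-0.7, -0.2, 0.3]
gripper_width: 0.0682
```

Run:
```python
from h import *
from workcell import bot
c=bot.camera("wrist"); cv2.imwrite("pics/w2.png",c["color"])
plan(bot,[.5636,.2157,.025],-12)
go=lambda uv:None
for n,z,rad,ctr in (("small",.038,.023,[.5636,.2157]),("cov",.023,.031,[.562,.3238]),("rest",.008,.042,[.5604,.2135])):
    for _ in range(3):
        p=radial(c,ctr,z,rad,sign=1 if n=="rest" else -1); q=rfit(p); ctr=fitR(p,rad)[0]
    print(n,q[0],q[1],q[3],ctr,len(p))
```

```text
t=1.7 tcp=[0.5635 0.2158 0.1102] jaw=-12.3 tilt=0.0 shift(mm)=[-0.1  0.2 85.2] F=[-0.5 -0.2  0.8] w=68.2 q=[ 0.15  0.13 -0.11  1.33  0.    1.93] turnz=-0.3
small [0.56508227 0.22019581] 0.023445009318542397 43 [0.56515099 0.22041109] 70
cov [0.56347372 0.32574675] 0.029858394974999404 38 [0.56383481 0.32696768] 48
rest [0.56191565 0.21643743] 0.04173180654665449 59 [0.56205008 0.21637732] 70
```

View pics/w2.png

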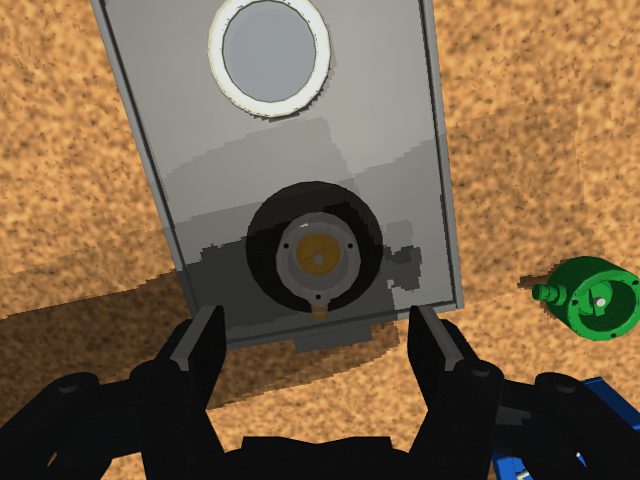

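>>> {"fn": "send_rows", "kwargs": {"commands": [[0.0015,0,0.025,0,0,0,0.2],[0,0,0.025,0,0,0,0.2],[0,0,0.02,0,0,0,0.2],[0,0,0.012,0,0,0,0.2],[0,0,0.004,0,0,0,0.2]]}}

```text
t: 2.08
tcp_pos: [0.5623, 0.2177, 0.0224]
orientation: [0.778, 0.628, -0.001, -0.001]
contact_force: [0.2, 0.4, -0.0]
gripper_width: 0.0682
```

>>> {"fn": "send_rows", "kwargs": {"commands": [[0,0,0,0,0,0,0.3],[0,0,0,0,0,0,0.5],[0,0,0,0,0,0,0.7],[0,0,0,0,0,0,0.7],[0,0,0,0,0,0,0.7]]}}

```text
t: 2.5
tcp_pos: [0.5655, 0.2173, 0.0262]
orientation: [0.779, 0.627, 0.001, 0.001]
contact_force: [-1.5, 1.1, 6.9]
gripper_width: 0.0438
```

>>> {"fn": "send_rows", "kwargs": {"commands": [[0,0,0,0,0,0,0.8],[0,0,0,0,0,0,0.8]]}}

```text
t: 2.67
tcp_pos: [0.5655, 0.2173, 0.0262]
orientation: [0.779, 0.627, 0.001, 0.001]
contact_force: [-1.0, 1.1, 5.9]
gripper_width: 0.0436
```

Run:
```python
from h import *
from workcell import bot
c=bot.camera("wrist"); cv2.imwrite("pics/w3.png",c["color"])
plan(bot,[.5636,.2157,.1],-12)
```

```text
t=2.7 tcp=[0.5655 0.2173 0.0262] jaw=-12.3 tilt=0.2 shift(mm)=[ -1.9  -1.3 -73.8] F=[-1.1  0.4  7. ] w=44.0 q=[ 0.15  0.19 -0.2   1.17  0.    1.94] turnz=-0.3
```

View pics/w3.png

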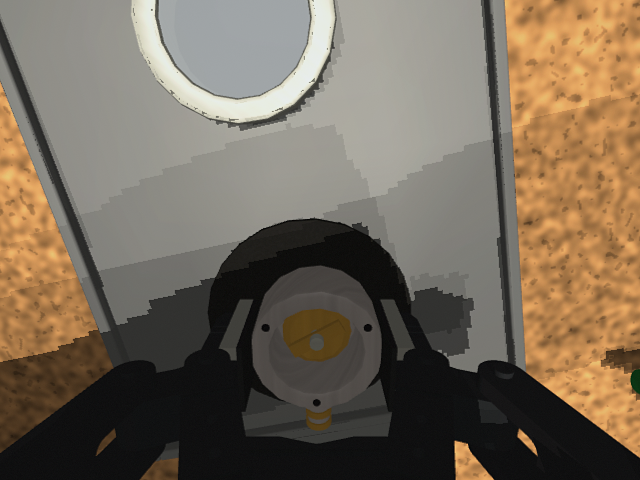

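>>> {"fn": "send_rows", "kwargs": {"commands": [[0,0,-0.01,0,0,0,0.8],[0,0,-0.02,0,0,0,0.8],[0,0,-0.03,0,0,0,0.8],[-0.01,0.002,-0.02,0,0,0,0.8],[-0.02,0.0035,-0.004,0,0,0,0.8]]}}

```text
t: 3.13
tcp_pos: [0.5654, 0.1878, 0.1138]
orientation: [0.778, 0.628, 0.003, 0.002]
contact_force: [0.5, -0.7, -0.0]
gripper_width: 0.0433
```

>>> {"fn": "send_rows", "kwargs": {"commands": [[-0.027,0.005,0,0,0,0,0.8],[-0.03,0.0055,0,0,0,0,0.8],[-0.034,0.006,0,0,0,0,0.8],[-0.034,0.006,0,0,0,0,0.8],[-0.034,0.006,0,0,0,0,0.8]]}}

```text
t: 3.55
tcp_pos: [0.5569, 0.0236, 0.1093]
orientation: [0.779, 0.627, 0.0, 0.0]
contact_force: [1.5, -0.1, -0.9]
gripper_width: 0.0436
```

>>> {"fn": "send_rows", "kwargs": {"commands": [[-0.034,0.006,0,0,0,0,0.8],[-0.025,0.0045,0,0,0,0,0.8],[-0.015,0.003,0,0,0,0,0.8],[-0.008,0.001,0,0,0,0,0.8],[0,0,0,0,0,0,0.8]]}}

```text
t: 3.97
tcp_pos: [0.5537, -0.0595, 0.1089]
orientation: [0.78, 0.626, 0.0, 0.0]
contact_force: [-0.0, 0.1, -1.0]
gripper_width: 0.0434
```

Run:
```python
from h import *
from workcell import bot
plan(bot,[.555,-.06,.0192],-12)
c=bot.camera("side"); cv2.imwrite("pics/s4.png",c["color"])
plan(bot,[.555,-.06,.0192],-12)
```

```text
t=4.0 tcp=[ 0.5537 -0.0595  0.1089] jaw=-12.5 tilt=0.0 shift(mm)=[-0.1  1.3 89.7] F=[-0.   0.1 -1. ] w=43.4 q=[-0.34 -0.01 -0.26  1.32 -0.    1.45] turnz=-0.5
t=4.0 tcp=[ 0.5537 -0.0583  0.1088] jaw=-12.4 tilt=0.0 shift(mm)=[-1.4  1.6 89.6] F=[-0.8 -0.4  0.2] w=43.5 q=[-0.34 -0.01 -0.26  1.32  0.    1.45] turnz=-0.4
```

View pics/s4.png

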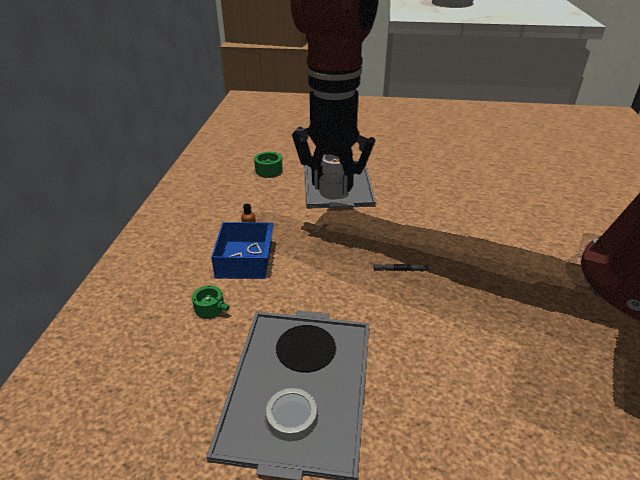

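>>> {"fn": "send_rows", "kwargs": {"commands": [[0,0,0.025,0,0,0,0.8],[0,0,0.025,0,0,0,0.8],[0,0,0.02,0,0,0,0.8],[0,0,0.01,0,0,0,0.8],[0,0,0.005,0,0,0,0.8]]}}

```text
t: 4.43
tcp_pos: [0.5527, -0.0566, 0.0218]
orientation: [0.779, 0.628, -0.001, -0.001]
contact_force: [-0.2, 0.4, -1.3]
gripper_width: 0.0434
```

>>> {"fn": "send_rows", "kwargs": {"commands": [[0,0,0.002,0,0,0,0.8],[0,0,0.002,0,0,0,0.8],[0,0,0,0,0,0,0.8],[0,0,0,0,0,0,0.8]]}}

```text
t: 4.77
tcp_pos: [0.5544, -0.0583, 0.0204]
orientation: [0.779, 0.627, 0.0, 0.001]
contact_force: [-0.3, 0.5, 0.1]
gripper_width: 0.0434
```

>>> {"fn": "send_rows", "kwargs": {"commands": [[0,0,0.001,0,0,0,0.8],[0,0,0,0,0,0,0.45],[0,0,0,0,0,0,0.3],[0,0,0,0,0,0,0.15],[0,0,0,0,0,0,0.15]]}}

```text
t: 5.18
tcp_pos: [0.5538, -0.0582, 0.0185]
orientation: [0.779, 0.627, 0.0, 0.0]
contact_force: [0.2, 0.7, 0.4]
gripper_width: 0.0726
```

>>> {"fn": "send_rows", "kwargs": {"commands": [[0,0,-0.01,0,0,0,0.1],[0,0,-0.02,0,0,0,0],[0,0,-0.03,0,0,0,0],[0,0,-0.03,0,0,0,0],[0,0,0,0,0,0,0]]}}

```text
t: 5.6
tcp_pos: [0.5568, -0.0592, 0.1156]
orientation: [0.779, 0.627, 0.002, 0.004]
contact_force: [1.8, -0.2, 1.9]
gripper_width: 0.0855
```

Run:
```python
from h import *
from workcell import bot
c=bot.camera("top"); cv2.imwrite("pics/t5.png",c["color"])
rows(bot,[.5705,-.291,.115],5,8)
plan(bot,[.5705,-.291,.11],5)
```

```text
tiltfix rotvec [ 0.39  0.04 -0.  ] turn -17.3
[-0.028, 0.008, -0.0002] -2.2
[-0.0282, 0.0069, -0.0002] -2.2
[-0.0285, 0.0058, -0.0002] -2.2
[-0.0287, 0.0047, -0.0002] -2.2
[-0.0288, 0.0036, -0.0002] -2.2
[-0.029, 0.0025, -0.0002] -2.2
[-0.029, 0.0014, -0.0002] -2.2
[-0.0291, 0.0003, -0.0002] -2.2
t=5.7 tcp=[ 0.5561 -0.0589  0.1129] jaw=-12.3 tilt=0.4 shift(mm)=[-223.6   63.7    3.5] F=[-0.3 -0.1  0.6] w=85.4 q=[-0.34 -0.01 -0.26  1.32  0.    1.45] turnz=-17.3
```

View pics/t5.png

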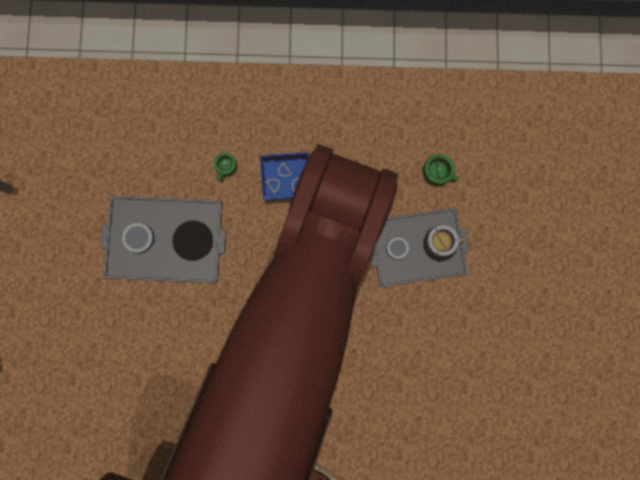

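>>> {"fn": "send_rows", "kwargs": {"commands": [[-0.02,0.006,0,0,0,-2.2,0],[-0.03,0.007,0,0,0,-2.2,0],[-0.032,0.006,0,0,0,-2.2,0],[-0.032,0.005,0,0,0,-2.2,0],[-0.032,0.004,0,0,0,-2.2,0]]}}

```text
t: 6.07
tcp_pos: [0.5617, -0.2079, 0.1079]
orientation: [0.715, 0.7, -0.0, -0.0]
contact_force: [0.4, 0.8, 0.1]
gripper_width: 0.0856
```

>>> {"fn": "send_rows", "kwargs": {"commands": [[-0.032,0.002,0,0,0,-2.2,0],[-0.025,0.001,0,0,0,-2.2,0],[-0.018,0,0,0,0,-1.9,0],[-0.008,0,0,0,0,0,0],[0,0,0,0,0,0,0]]}}

```text
t: 6.48
tcp_pos: [0.566, -0.291, 0.1077]
orientation: [0.677, 0.736, -0.0, -0.0]
contact_force: [0.3, 0.1, -0.2]
gripper_width: 0.0852
```

Run:
```python
from h import *
from workcell import bot
c=bot.camera("wrist"); cv2.imwrite("pics/w6.png",c["color"])
plan(bot,[.5705,-.291,.026],5)
for n,z,rad,ctr in (("big",.044,.031,[.5705,-.291]),("cov",.021,.023,[.556,-.2035]),("rest",.008,.036,[.566,-.292])):
    for _ in range(3):
        p=radial(c,ctr,z,rad,sign=1 if n=="rest" else -1); q=rfit(p); ctr=fitR(p,rad)[0]
    print(n,q[0],q[1],q[3],ctr,len(p))
t=bot.camera("top");
p=ray(t,355,235,.03);print(p)
```

```text
t=6.5 tcp=[ 0.5661 -0.2896  0.1078] jaw=4.8 tilt=0.1 shift(mm)=[-1.8  4.3 81.8] F=[ 0.4 -0.5  0.6] w=85.6 q=[-0.68  0.23 -0.01  1.33  0.    0.81] turnz=-0.2
big [ 0.57017246 -0.29096799] 0.030303948393817223 47 [ 0.56986408 -0.29044938] 60
cov [ 0.5552747 -0.2036252] 0.0219166174455619 72 [ 0.55526119 -0.20360397] 72
rest [ 0.56721051 -0.29320142] 0.03622560082786312 37 [ 0.56706214 -0.29322681] 57
[ 0.57607032 -0.11766382  0.03      ]
```

View pics/w6.png

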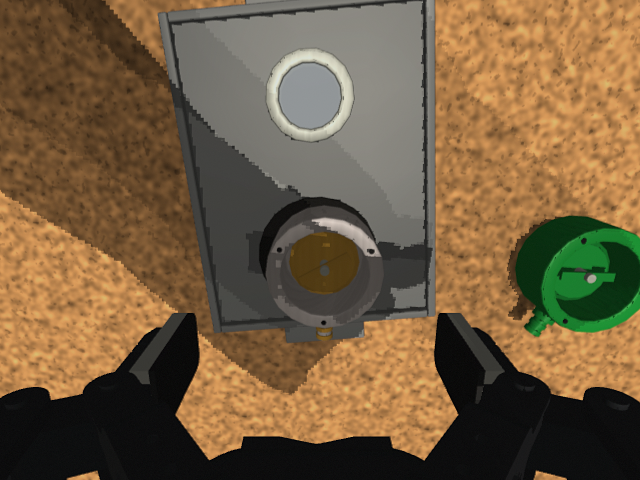

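>>> {"fn": "send_rows", "kwargs": {"commands": [[-0.001,0.0043,0.02,0,0,0,0],[0,0,0.025,0,0,0,0],[0,0,0.02,0,0,0,0],[0,0,0.01,0,0,0,0],[0,0,0.004,0,0,0,0]]}}

```text
t: 7.0
tcp_pos: [0.5699, -0.2882, 0.0273]
orientation: [0.676, 0.737, -0.0, -0.002]
contact_force: [-0.4, -0.4, 0.4]
gripper_width: 0.0852
```

>>> {"fn": "send_rows", "kwargs": {"commands": [[0,0,0,0,0,0,0.1],[0,0,0,0,0,0,0.3],[0,0,0,0,0,0,0.6],[0,0,0,0,0,0,0.6],[0,0,0,0,0,0,0.6]]}}

```text
t: 7.42
tcp_pos: [0.5718, -0.291, 0.0313]
orientation: [0.676, 0.737, 0.0, 0.001]
contact_force: [0.0, 0.8, 7.6]
gripper_width: 0.0595
```

Run:
```python
from h import *
from workcell import bot
c=bot.camera("wrist"); cv2.imwrite("pics/w7.png",c["color"])
plan(bot,[.5705,-.291,.026],5)
```

```text
t=7.5 tcp=[ 0.5719 -0.291   0.0313] jaw=5.0 tilt=0.2 shift(mm)=[ 0.1 -1.4  5.3] F=[-0.5  1.2  6.8] w=59.3 q=[-0.67  0.29 -0.08  1.2   0.    0.81] turnz=-0.0
```

View pics/w7.png

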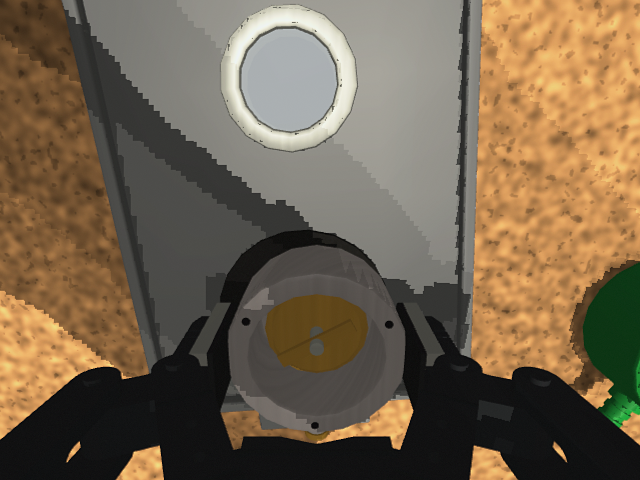

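>>> {"fn": "send_rows", "kwargs": {"commands": [[0,0,-0.01,0,0,0,0.6],[0,0,-0.02,0,0,0,0.6],[0,0,-0.03,0,0,0,0.6],[0,0,-0.025,0,0,0,0.6],[0.01,0.0007,-0.01,0,0,0,0.6]]}}

```text
t: 7.88
tcp_pos: [0.5719, -0.2825, 0.1291]
orientation: [0.676, 0.736, 0.0, 0.003]
contact_force: [0.3, -0.8, -1.4]
gripper_width: 0.0594
```

>>> {"fn": "send_rows", "kwargs": {"commands": [[0.02,0.0013,0,0,0,0,0.6],[0.03,0.002,0,0,0,0,0.6],[0.035,0.0023,0,0,0,0,0.6],[0.035,0.0023,0,0,0,0,0.6],[0.035,0.0023,0,0,0,0,0.6]]}}

```text
t: 8.3
tcp_pos: [0.5666, -0.1228, 0.1238]
orientation: [0.676, 0.737, 0.0, -0.0]
contact_force: [0.6, -0.3, -2.7]
gripper_width: 0.0592
```

>>> {"fn": "send_rows", "kwargs": {"commands": [[0.035,0.0023,0,0,0,0,0.6],[0.035,0.0023,0,0,0,0,0.6],[0.035,0.0023,0,0,0,0,0.6],[0.035,0.0023,0,0,0,0,0.6],[0.035,0.0023,0,0,0,0,0.6]]}}

```text
t: 8.72
tcp_pos: [0.5628, 0.0526, 0.124]
orientation: [0.676, 0.737, -0.0, -0.0]
contact_force: [0.7, 0.4, -1.8]
gripper_width: 0.0589
```

>>> {"fn": "send_rows", "kwargs": {"commands": [[0.035,0.0023,0,0,0,0,0.6],[0.035,0.0023,0,0,0,0,0.6],[0.03,0.002,0,0,0,0,0.6],[0.02,0.0015,0,0,0,0,0.6],[0.01,0.001,0,0,0,0,0.6]]}}

```text
t: 9.13
tcp_pos: [0.5603, 0.1838, 0.1238]
orientation: [0.675, 0.738, -0.0, -0.001]
contact_force: [-0.1, -0.4, -2.6]
gripper_width: 0.0592
```

>>> {"fn": "send_rows", "kwargs": {"commands": [[0,0,0,0,0,0,0.6],[0,0,0,0,0,0,0.6]]}}

```text
t: 9.3
tcp_pos: [0.5612, 0.1808, 0.124]
orientation: [0.676, 0.737, -0.0, -0.0]
contact_force: [0.1, -0.2, -2.2]
gripper_width: 0.0591
```

Run:
```python
from h import *
from workcell import bot
c=bot.camera("wrist"); cv2.imwrite("pics/w8.png",c["color"])
plan(bot,[.562,.2155,.0313],5)
for n,z,rad,ctr in (("cov",.023,.031,[.564,.326]),("rest",.008,.042,[.562,.216])):
    for _ in range(3):
        p=radial(c,ctr,z,rad,sign=1 if n=="rest" else -1); q=rfit(p); ctr=fitR(p,rad)[0]
    print(n,q[0],q[1],q[3],ctr,len(p))
```

```text
t=9.3 tcp=[0.5614 0.1801 0.124 ] jaw=4.9 tilt=0.0 shift(mm)=[35.3  3.7 92.7] F=[-0.1 -0.3 -3.2] w=58.9 q=[ 0.09  0.08 -0.14  1.35 -0.    1.57] turnz=-0.1
cov [0.56336377 0.32545799] 0.03002230202408644 23 [0.5632645  0.32659171] 23
rest [0.56192468 0.21590154] 0.04171336754696967 46 [0.56186263 0.21604478] 57
```

View pics/w8.png

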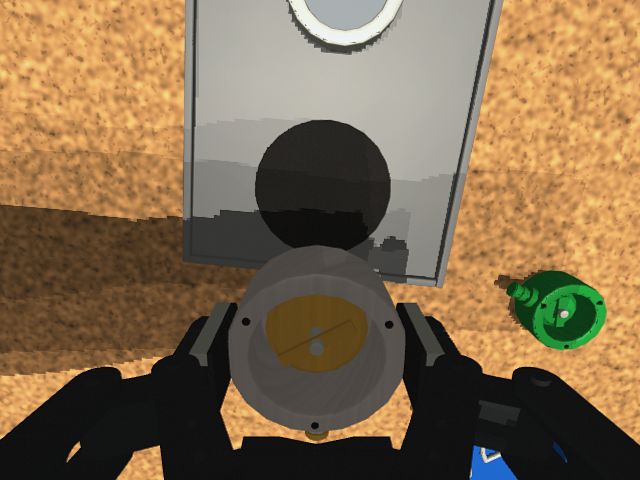

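>>> {"fn": "send_rows", "kwargs": {"commands": [[0.02,0.002,0.012,0,0,0,0.6],[0.0155,0.0015,0.025,0,0,0,0.6],[0,0,0.025,0,0,0,0.6],[0,0,0.015,0,0,0,0.6],[0,0,0.008,0,0,0,0.6]]}}

```text
t: 9.77
tcp_pos: [0.5606, 0.2149, 0.0365]
orientation: [0.676, 0.737, -0.001, -0.001]
contact_force: [-0.0, -0.5, -3.1]
gripper_width: 0.0593
```

>>> {"fn": "send_rows", "kwargs": {"commands": [[0,0,0.003,0,0,0,0.6],[0,0,0.002,0,0,0,0.6],[0,0,0.001,0,0,0,0.6],[0,0,0,0,0,0,0.6],[0,0,0,0,0,0,0.6]]}}

```text
t: 10.18
tcp_pos: [0.5629, 0.2162, 0.0345]
orientation: [0.676, 0.737, 0.001, 0.001]
contact_force: [0.1, 0.3, -3.3]
gripper_width: 0.0589
```

Run:
```python
from h import *
from workcell import bot
c=bot.camera("wrist"); cv2.imwrite("pics/w9.png",c["color"])
plan(bot,[.562,.2158,.0313],5)
```

```text
t=10.2 tcp=[0.5628 0.2163 0.0343] jaw=4.9 tilt=0.1 shift(mm)=[-0.4 -0.8  3. ] F=[-0.9 -0.  -2.6] w=59.0 q=[ 0.15  0.18 -0.2   1.19  0.    1.63] turnz=-0.1
```

View pics/w9.png

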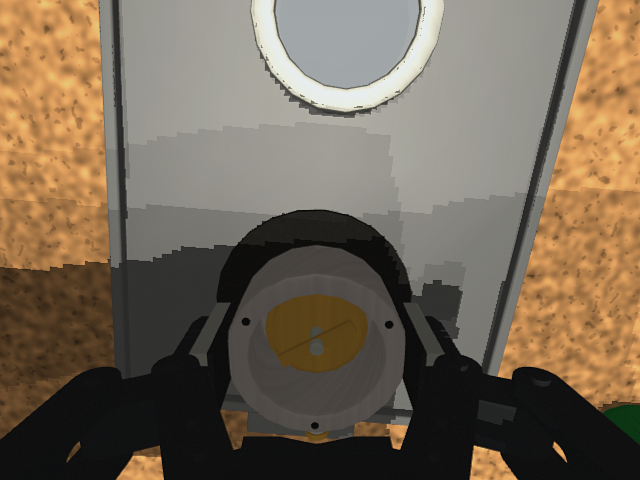

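Good centring; 3 mm still to go down.

>>> {"fn": "send_rows", "kwargs": {"commands": [[0,-0.0005,0.001,0,0,0,0.6],[0,0,0.001,0,0,0,0.6],[0,0,0.001,0,0,0,0.6],[0,0,0,0,0,0,0.6],[0,0,0,0,0,0,0.6]]}}

```text
t: 10.65
tcp_pos: [0.5618, 0.2164, 0.0313]
orientation: [0.676, 0.737, 0.0, 0.0]
contact_force: [-4.3, -0.1, 5.5]
gripper_width: 0.0589
```

>>> {"fn": "send_rows", "kwargs": {"commands": [[0,0,0,0,0,0,0.25],[0,0,0,0,0,0,0.15],[0,0,0,0,0,0,0.05],[0,0,0,0,0,0,0],[0,0,0,0,0,0,0]]}}

```text
t: 11.07
tcp_pos: [0.5616, 0.2162, 0.0303]
orientation: [0.676, 0.737, 0.0, -0.0]
contact_force: [0.1, -0.7, -0.6]
gripper_width: 0.0852
```

>>> {"fn": "send_rows", "kwargs": {"commands": [[0,0,-0.01,0,0,0,0],[0,0,-0.02,0,0,0,0],[0,0,-0.03,0,0,0,0],[-0.01,0,-0.025,0,0,0,0],[-0.03,0,-0.005,0,0,0,0]]}}

```text
t: 11.48
tcp_pos: [0.567, 0.1788, 0.1263]
orientation: [0.675, 0.738, 0.003, 0.002]
contact_force: [1.6, -0.2, 1.1]
gripper_width: 0.0856
```

Run:
```python
from h import *
from workcell import bot
rows(bot,[.555,-.085,.121],-12.5,9)
```

```text
tiltfix rotvec [ 0.4  -0.06 -0.  ] turn 17.7
[-0.0291, -0.004, 0.0005] 2.0
[-0.0292, -0.0029, 0.0005] 2.0
[-0.0293, -0.0019, 0.0005] 2.0
[-0.0293, -0.0009, 0.0005] 2.0
[-0.0293, 0.0001, 0.0005] 2.0
[-0.0293, 0.0011, 0.0005] 2.0
[-0.0293, 0.0022, 0.0005] 2.0
[-0.0292, 0.0032, 0.0005] 2.0
[-0.029, 0.0042, 0.0005] 2.0
```

>>> {"fn": "send_rows", "kwargs": {"commands": [[-0.029,-0.0035,0,0,0,2.2,0],[-0.03,-0.0025,0,0,0,2.2,0],[-0.033,-0.0015,0,0,0,2.2,0],[-0.033,-0.0005,0,0,0,2.2,0],[-0.033,0.0005,0,0,0,2.2,0]]}}

```text
t: 11.9
tcp_pos: [0.5586, 0.0167, 0.1213]
orientation: [0.744, 0.668, 0.0, 0.0]
contact_force: [0.9, 0.7, 0.4]
gripper_width: 0.0853
```

>>> {"fn": "send_rows", "kwargs": {"commands": [[-0.031,0.0015,0,0,0,2.2,0],[-0.022,0.002,0,0,0,2.2,0],[-0.015,0.002,0,0,0,2.1,0],[-0.008,0.001,0,0,0,0,0],[0,0,0,0,0,0,0]]}}

```text
t: 12.32
tcp_pos: [0.5542, -0.0594, 0.1209]
orientation: [0.78, 0.625, 0.0, 0.0]
contact_force: [0.6, -1.0, 0.4]
gripper_width: 0.0854
```

Run:
```python
from h import *
from workcell import bot
c=bot.camera("wrist"); cv2.imwrite("pics/w10.png",c["color"])
plan(bot,[.5544,-.0575,.0182],-12.5)
for n,z,rad,ctr in (("small",.03,.023,[.5544,-.0575]),):
    for _ in range(3):
        p=radial(c,ctr,z,rad,sign=-1); q=rfit(p); ctr=fitR(p,rad)[0]
    print(n,q[0],q[1],q[3],ctr,len(p))
```

```text
t=12.4 tcp=[ 0.5542 -0.0583  0.1208] jaw=-12.5 tilt=0.0 shift(mm)=[  0.8  -0.  102.6] F=[0.3 0.3 0.2] w=85.4 q=[-0.34 -0.01 -0.24  1.34  0.    1.45] turnz=-0.0
small [ 0.55408255 -0.05727717] 0.02232729647151558 46 [ 0.5542124  -0.05775504] 69
```

View pics/w10.png

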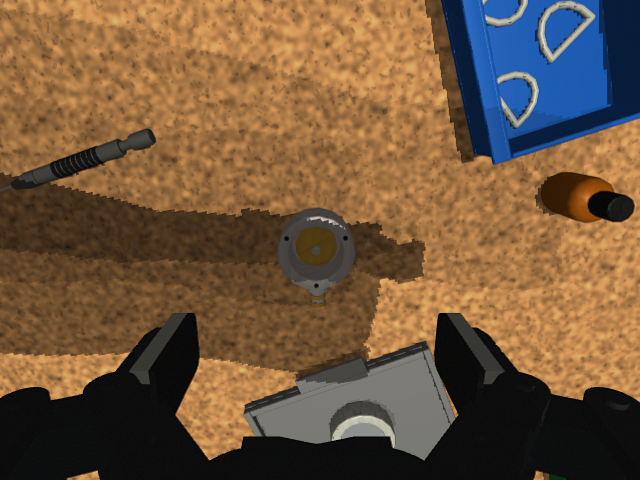

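>>> {"fn": "send_rows", "kwargs": {"commands": [[0.001,0,0.025,0,0,0,0.1],[0,0,0.03,0,0,0,0.15],[0,0,0.025,0,0,0,0.15],[0,0,0.015,0,0,0,0.15],[0,0,0.006,0,0,0,0.15]]}}

```text
t: 12.78
tcp_pos: [0.5526, -0.055, 0.0165]
orientation: [0.779, 0.627, -0.001, -0.002]
contact_force: [-0.1, 1.5, -0.0]
gripper_width: 0.0728
```

>>> {"fn": "send_rows", "kwargs": {"commands": [[0,0,0,0,0,0,0.3],[0,0,0,0,0,0,0.5],[0,0,0,0,0,0,0.7],[0,0,0,0,0,0,0.8],[0,0,0,0,0,0,0.8]]}}

```text
t: 13.2
tcp_pos: [0.5556, -0.0572, 0.021]
orientation: [0.78, 0.626, 0.001, 0.001]
contact_force: [-0.6, 1.7, 6.1]
gripper_width: 0.0435
```

Run:
```python
from h import *
from workcell import bot
plan(bot,[.567,-.293,.13],None)
```

```text
t=13.2 tcp=[ 0.5556 -0.0572  0.021 ] jaw=-12.5 tilt=0.2 shift(mm)=[-227.7   62.6 -108.9] F=[-0.6  1.7  6.1] w=43.5 q=[-0.34  0.06 -0.36  1.15  0.    1.45]
```

>>> {"fn": "send_rows", "kwargs": {"commands": [[0,0,-0.01,0,0,0,0.8],[0,0,-0.02,0,0,0,0.8],[0,0,-0.03,0,0,0,0.8],[0,0,-0.025,0,0,0,0.8],[0,0,-0.01,0,0,0,0.8]]}}

```text
t: 13.62
tcp_pos: [0.556, -0.0577, 0.119]
orientation: [0.78, 0.626, 0.001, 0.002]
contact_force: [0.7, -0.4, -0.0]
gripper_width: 0.044
```

Run:
```python
from h import *
from workcell import bot
rows(bot,[.566,-.255,.115],9.5,8)
```

```text
tiltfix rotvec [ 0.29  0.04 -0.  ] turn -22.0
[-0.0238, 0.0066, 0.0005] -2.8
[-0.0241, 0.0054, 0.0005] -2.8
[-0.0243, 0.0042, 0.0005] -2.8
[-0.0245, 0.003, 0.0005] -2.8
[-0.0246, 0.0018, 0.0005] -2.8
[-0.0247, 0.0006, 0.0005] -2.8
[-0.0247, -0.0006, 0.0005] -2.8
[-0.0246, -0.0018, 0.0005] -2.8
```

>>> {"fn": "send_rows", "kwargs": {"commands": [[-0.02,0.006,0,0,0,-2.8,0.8],[-0.026,0.0055,0,0,0,-2.8,0.8],[-0.028,0.004,0,0,0,-2.8,0.8],[-0.028,0.003,0,0,0,-2.8,0.8],[-0.028,0.002,0,0,0,-2.8,0.8]]}}

```text
t: 14.03
tcp_pos: [0.5594, -0.1901, 0.1141]
orientation: [0.697, 0.717, -0.0, -0.0]
contact_force: [0.0, 0.1, -0.8]
gripper_width: 0.0434
```

>>> {"fn": "send_rows", "kwargs": {"commands": [[-0.026,0.0005,0,0,0,-2.8,0.8],[-0.02,-0.0005,0,0,0,-2.8,0.8],[-0.015,-0.001,0,0,0,-2.4,0.8],[-0.006,0,0,0,0,0,0.8],[0,0,0,0,0,0,0.8]]}}

```text
t: 14.45
tcp_pos: [0.5635, -0.2568, 0.1139]
orientation: [0.648, 0.762, -0.0, -0.0]
contact_force: [-0.3, 0.6, -1.7]
gripper_width: 0.0435
```

Run:
```python
from h import *
from workcell import bot
c=bot.camera("wrist"); cv2.imwrite("pics/w11.png",c["color"])
plan(bot,[.5665,-.293,.029],9.5)
for n,z,rad,ctr in (("rest",.008,.036,[.5665,-.293]),("cov",.021,.023,[.556,-.2035])):
    for _ in range(3):
        p=radial(c,ctr,z,rad,sign=1 if n=="rest" else -1); q=rfit(p); ctr=fitR(p,rad)[0]
    print(n,q[0],q[1],q[3],ctr,len(p))
```

```text
t=14.5 tcp=[ 0.5636 -0.2557  0.114 ] jaw=9.3 tilt=0.0 shift(mm)=[-37.4  -3.1  84.9] F=[ 0.3  0.3 -1.1] w=43.3 q=[-0.64  0.18 -0.06  1.34  0.    0.77] turnz=-0.2
rest [ 0.56678243 -0.29213125] 0.03546450255122192 26 [ 0.5667948  -0.29295369] 44
cov [ 0.55520777 -0.20364296] 0.021969893380301336 59 [ 0.55509514 -0.20409946] 72
```

View pics/w11.png

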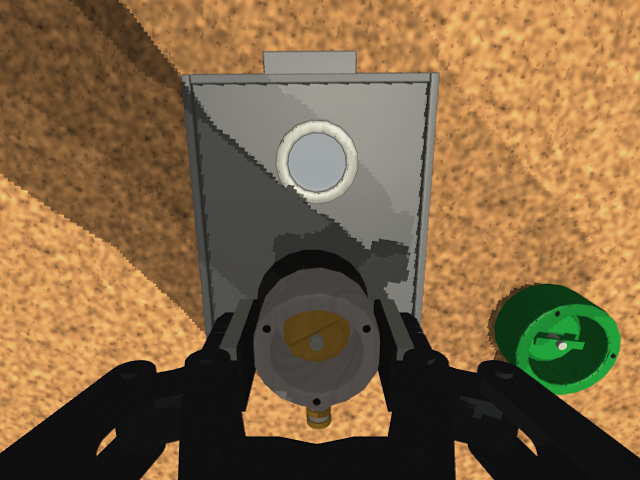

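Rest confirmed at (0.567,-0.293). Moving over it and down.

>>> {"fn": "send_rows", "kwargs": {"commands": [[-0.02,-0.002,0,0,0,0,0.8],[-0.0145,-0.001,0.012,0,0,0,0.8],[-0.003,0,0.025,0,0,0,0.8],[0,0,0.025,0,0,0,0.8],[0,0,0.015,0,0,0,0.8]]}}

```text
t: 14.92
tcp_pos: [0.5661, -0.2913, 0.0346]
orientation: [0.647, 0.763, 0.0, -0.001]
contact_force: [0.4, -0.0, -0.5]
gripper_width: 0.0434
```

>>> {"fn": "send_rows", "kwargs": {"commands": [[0,0,0.004,0,0,0,0.8],[0,0,0,0,0,0,0.8],[0,0,0,0,0,0,0.8],[0,0,0,0,0,0,0.8]]}}

```text
t: 15.25
tcp_pos: [0.568, -0.2934, 0.0351]
orientation: [0.646, 0.763, 0.0, 0.001]
contact_force: [0.5, -0.1, 0.4]
gripper_width: 0.0434
```

Run:
```python
from h import *
from workcell import bot
plan(bot,[.567,-.293,.029],9.5)
```

```text
t=15.2 tcp=[ 0.568  -0.2934  0.0351] jaw=9.5 tilt=0.1 shift(mm)=[ 0.5 -0.9  6.1] F=[ 0.5 -0.1  0.4] w=43.4 q=[-0.68  0.28 -0.08  1.2   0.    0.72] turnz=-0.0
```

>>> {"fn": "send_rows", "kwargs": {"commands": [[0,-0.001,0.002,0,0,0,0.8],[0,0,0.001,0,0,0,0.8],[0,0,0.001,0,0,0,0.8],[0,0,0,0,0,0,0.8],[0,0,0,0,0,0,0.8]]}}

```text
t: 15.67
tcp_pos: [0.5659, -0.2934, 0.0293]
orientation: [0.647, 0.763, 0.0, -0.0]
contact_force: [-0.5, -0.2, -1.3]
gripper_width: 0.0436
```

>>> {"fn": "send_rows", "kwargs": {"commands": [[0,0,0.001,0,0,0,0.8],[0,0,0.001,0,0,0,0.8],[0,0,0,0,0,0,0.8],[0,0,0,0,0,0,0.8]]}}

```text
t: 16.0
tcp_pos: [0.5661, -0.2935, 0.029]
orientation: [0.646, 0.763, -0.0, 0.0]
contact_force: [-5.2, 4.7, 13.5]
gripper_width: 0.0434
```

Contact (13 N). Release and retreat.

>>> {"fn": "send_rows", "kwargs": {"commands": [[0,0,-0.001,0,0,0,0.8],[0,0,0,0,0,0,0.45],[0,0,0,0,0,0,0.3],[0,0,0,0,0,0,0.15],[0,0,0,0,0,0,0.15]]}}

```text
t: 16.42
tcp_pos: [0.5659, -0.2934, 0.0281]
orientation: [0.646, 0.763, 0.0, -0.0]
contact_force: [-0.2, -0.5, 0.2]
gripper_width: 0.0725
```

>>> {"fn": "send_rows", "kwargs": {"commands": [[0,0,-0.01,0,0,0,0.1],[0,0,-0.02,0,0,0,0],[0,0,-0.03,0,0,0,0],[0,0,-0.02,0,0,0,0],[0,0,0,0,0,0,0]]}}

```text
t: 16.83
tcp_pos: [0.5682, -0.2951, 0.1145]
orientation: [0.646, 0.763, 0.0, 0.004]
contact_force: [0.9, -0.8, 1.6]
gripper_width: 0.0855
```

>>> {"fn": "send_rows", "kwargs": {"commands": [[0.015,0,0,0,0,0,0],[0.02,0,0,0,0,0,0],[0.01,0,0,0,0,0,0],[0,0,0,0,0,0,0],[0,0,0,0,0,0,0]]}}

```text
t: 17.25
tcp_pos: [0.5587, -0.249, 0.1084]
orientation: [0.646, 0.763, -0.0, 0.0]
contact_force: [-0.5, -0.0, -0.3]
gripper_width: 0.0854
```

```bash
cat > meas.py <<'E'
from h import *
def m(c,items):
    out={}
    for n,(z,rad,ctr,sg) in items.items():
        for _ in range(4):
            p=radial(c,ctr,z,rad,sign=sg,lo=.8,hi=1.2); q=rfit(p); ctr=fitR(p,rad)[0]
        print(n,"free",np.round(q[0],4),round(q[1],4),q[3],"fix",np.round(ctr,4),len(p)); out[n]=ctr
    return out
SM=dict(small=(.038,.023,[.5665,-.293],-1),cov=(.021,.023,[.555,-.2038],-1),rest=(.008,.036,[.567,-.293],1))
BG=dict(big=(.044,.031,[.562,.216],-1),bcov=(.023,.031,[.5635,.326],-1),brest=(.008,.042,[.562,.216],1))
E
python3 - <<'E'
from meas import *
from workcell import bot
c=bot.camera("wrist"); cv2.imwrite("pics/w12.png",c["color"])
plan(bot,[.555,-.204,.1],9.5); m(c,SM)
t=bot.camera("top"); cv2.imwrite("pics/t12.png",t["color"]); print("top"); m(t,SM); m(t,BG)
E
```

```text
t=17.3 tcp=[ 0.5587 -0.2495  0.1084] jaw=9.5 tilt=0.0 shift(mm)=[45.5  3.8  8.4] F=[0.2 0.3 0.2] w=85.4 q=[-0.63  0.16 -0.09  1.32 -0.    0.77] turnz=-0.0
small free [ 0.5665 -0.2947] 0.0223 47 fix [ 0.5666 -0.2948] 64
cov free [ 0.5551 -0.2038] 0.022 53 fix [ 0.5547 -0.2043] 62
rest free [ 0.5669 -0.2929] 0.0358 59 fix [ 0.567  -0.2931] 71
top
small free [ 0.5638 -0.2935] 0.0222 21 fix [ 0.5626 -0.2947] 63
cov free [ 0.5541 -0.2052] 0.0218 55 fix [ 0.5542 -0.2051] 72
rest free [ 0.5686 -0.2879] 0.0353 18 fix [ 0.5687 -0.2857] 66
big free [0.5602 0.2128] 0.0307 66 fix [0.5602 0.2128] 70
bcov free [0.562  0.3235] 0.0298 67 fix [0.562  0.3234] 72
brest free [0.5608 0.214 ] 0.042 55 fix [0.5609 0.2141] 68
```

View pics/w12.png

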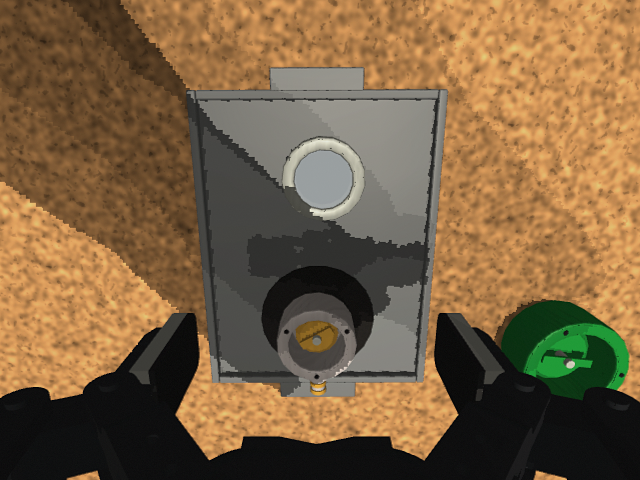

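View pics/t12.png

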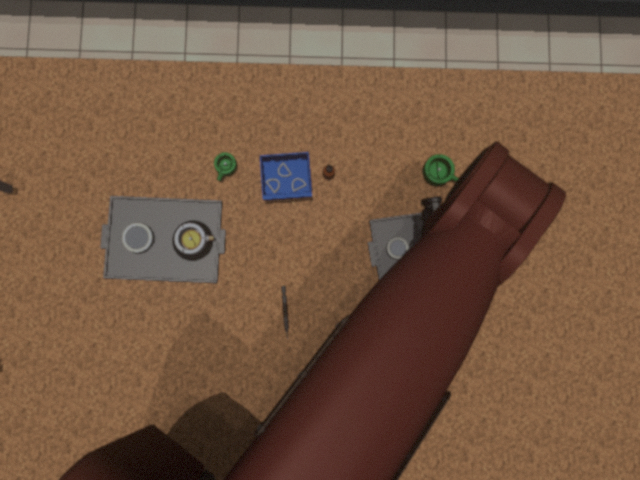

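>>> {"fn": "send_rows", "kwargs": {"commands": [[0.015,0.001,0,0,0,0,0],[0.018,0.002,0,0,0,0,0],[0.0125,0.001,0,0,0,0,0],[0,0,0,0,0,0,0.1],[0,0,0,0,0,0,0.2]]}}

```text
t: 17.77
tcp_pos: [0.5551, -0.2023, 0.1084]
orientation: [0.646, 0.764, 0.0, 0.0]
contact_force: [0.2, 0.4, -0.1]
gripper_width: 0.0682
```

Run:
```python
from meas import *
from workcell import bot
c=bot.camera("wrist"); cv2.imwrite("pics/w13.png",c["color"])
plan(bot,[.555,-.204,.018],9.5); m(c,SM)
t=bot.camera("top"); cv2.imwrite("pics/t13.png",t["color"])
s=bot.camera("side"); cv2.imwrite("pics/s13.png",s["color"])
```

```text
t=17.8 tcp=[ 0.5552 -0.203   0.1084] jaw=9.5 tilt=0.0 shift(mm)=[-0.9 -0.4 90.4] F=[ 0.7  0.1 -0.8] w=68.2 q=[-0.57  0.1  -0.16  1.32 -0.    0.83] turnz=0.0
small free [ 0.5665 -0.2945] 0.0221 54 fix [ 0.5663 -0.2944] 65
cov free [ 0.5551 -0.2037] 0.0224 57 fix [ 0.555  -0.2031] 67
rest free [ 0.5667 -0.2923] 0.0359 53 fix [ 0.5667 -0.2927] 65
```

View pics/w13.png

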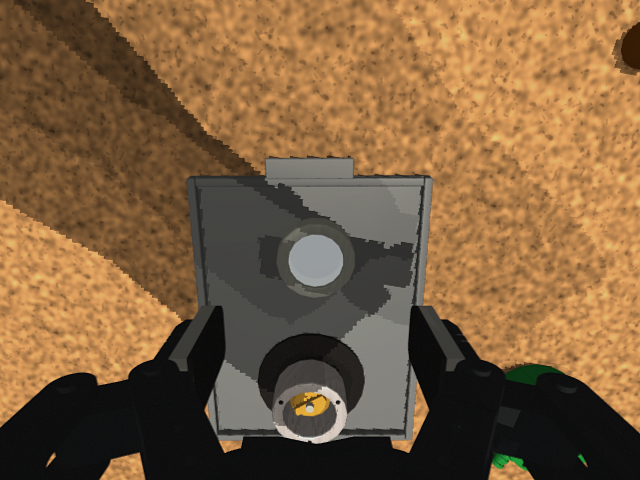

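>>> {"fn": "send_rows", "kwargs": {"commands": [[-0.0007,-0.0005,0.025,0,0,0,0.2],[0,0,0.025,0,0,0,0.2],[0,0,0.022,0,0,0,0.2],[0,0,0.012,0,0,0,0.2],[0,0,0.006,0,0,0,0.2]]}}

```text
t: 18.33
tcp_pos: [0.5535, -0.204, 0.0162]
orientation: [0.647, 0.763, -0.0, -0.001]
contact_force: [-0.6, -0.2, 0.5]
gripper_width: 0.0688
```

>>> {"fn": "send_rows", "kwargs": {"commands": [[0,0,0,0,0,0,0.25],[0,0,0,0,0,0,0.35],[0,0,0,0,0,0,0.45],[0,0,0,0,0,0,0.6],[0,0,0,0,0,0,0.8]]}}

```text
t: 18.75
tcp_pos: [0.5558, -0.205, 0.0206]
orientation: [0.646, 0.763, 0.0, 0.001]
contact_force: [-1.5, 0.7, 6.3]
gripper_width: 0.0432
```

>>> {"fn": "send_rows", "kwargs": {"commands": [[0,0,0,0,0,0,0.8],[0,0,0,0,0,0,0.8]]}}

```text
t: 18.92
tcp_pos: [0.5558, -0.205, 0.0206]
orientation: [0.646, 0.763, 0.0, 0.001]
contact_force: [-1.2, -0.1, 6.2]
gripper_width: 0.043
```

Run:
```python
from meas import *
from workcell import bot
c=bot.camera("wrist"); cv2.imwrite("pics/w14.png",c["color"])
plan(bot,[.555,-.204,.018],9.5)
```

```text
t=19.0 tcp=[ 0.5558 -0.205   0.0206] jaw=9.5 tilt=0.2 shift(mm)=[ 1.1 -0.6  2.6] F=[-0.9  0.9  6.3] w=43.3 q=[-0.57  0.16 -0.25  1.16 -0.    0.83] turnz=-0.0
```

View pics/w14.png

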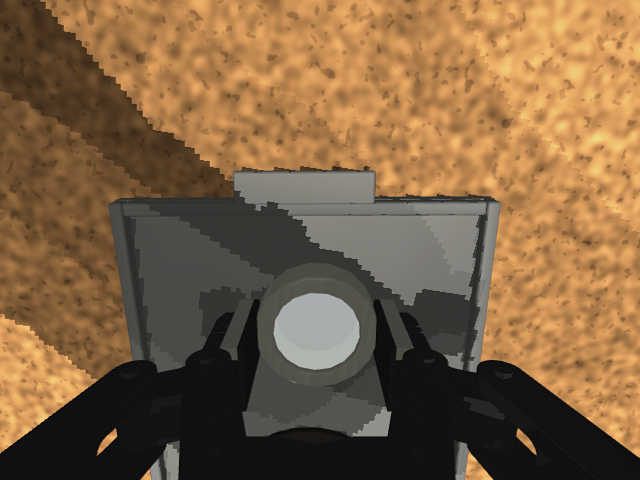

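```bash
cat >> meas.py <<'E'
def toolcam(c,s):
    "camera dict with world := frame at TCP, axes: x=tool x, y=tool -y, z=up (tool -z)"
    M=Ro.from_quat(s["orientation"]).as_matrix(); 
    B=np.c_[M[:,0],-M[:,1],-M[:,2]]
    return dict(c,R=np.array(c["R"])@B,t=np.array(c["R"])@s["tcp_pos"]+np.array(c["t"]))
E
python3 - <<'E'
from meas import *
from workcell import bot
c=bot.camera("wrist"); s=bot.sense(); k=toolcam(c,s)
np.savez("toolcam.npz",R=k["R"],t=k["t"])
m(k,dict(cov=(.0004,.023,[0,0],-1)))
k["color"]=cv2.imread("pics/w11.png"); m(k,dict(bodyS=(.009,.023,[0,0],-1)))
k["color"]=cv2.imread("pics/w9.png"); m(k,dict(bodyB=(.0127,.031,[0,0],-1)))
k["color"]=cv2.imread("pics/w8.png"); m(k,dict(bodyB=(.0127,.031,[0,0],-1)))
E
```

```text
cov free [0.004  0.0003] 0.0245 33 fix [ 0.004  -0.0003] 64
bodyS free [-0.0033 -0.0001] 0.0241 32 fix [-0.0029 -0.0001] 65
bodyB free [-0.0042 -0.0005] 0.0313 22 fix [-0.0047 -0.0002] 54
bodyB free [-0.0043  0.0008] 0.0313 22 fix [-0.005   0.0001] 48
```

Run:
```python
from meas import *
from workcell import bot
c=bot.camera("wrist"); s=bot.sense(); k=toolcam(c,s)
def ov(img,ctrs):
    for (x,y,z,r),col in ctrs:
        a=np.linspace(0,2*np.pi,90)
        p=np.array([proj(k,[x+r*np.cos(t),y+r*np.sin(t),z]) for t in a])
        for u,v in p: cv2.circle(img,(int(round(u)),int(round(v))),0,col,-1)
    return cv2.resize(img[230:430,200:430],None,fx=3,fy=3,interpolation=cv2.INTER_NEAREST)
G=(0,255,0);Rd=(0,0,255)
cv2.imwrite("pics/ov1.png",ov(cv2.convertScaleAbs(c["color"],alpha=1.5),[((0.004,0,.0004,.023),G),((0.004,0,-.0156,.023),Rd)]))
cv2.imwrite("pics/ov2.png",ov(cv2.convertScaleAbs(cv2.imread("pics/w11.png"),alpha=1.8),[((-.003,0,.009,.023),G),((-.003,0,-.021,.023),Rd)]))
```

```text
(no output)
```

View pics/ov1.png

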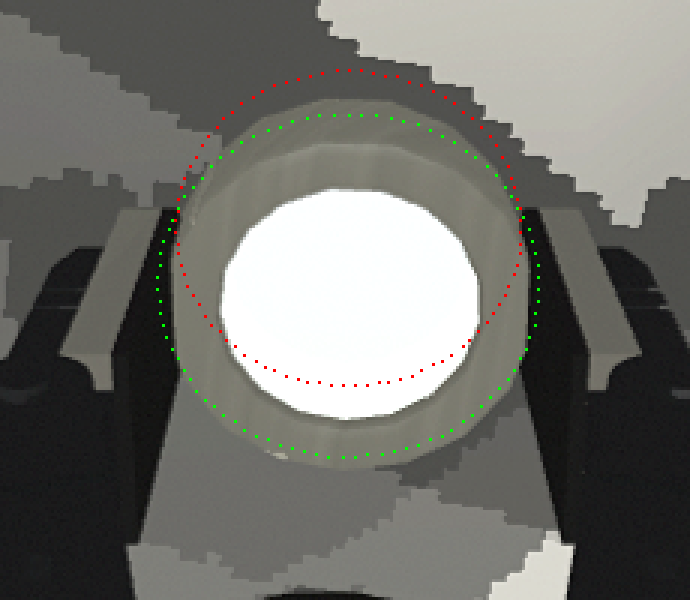

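View pics/ov2.png

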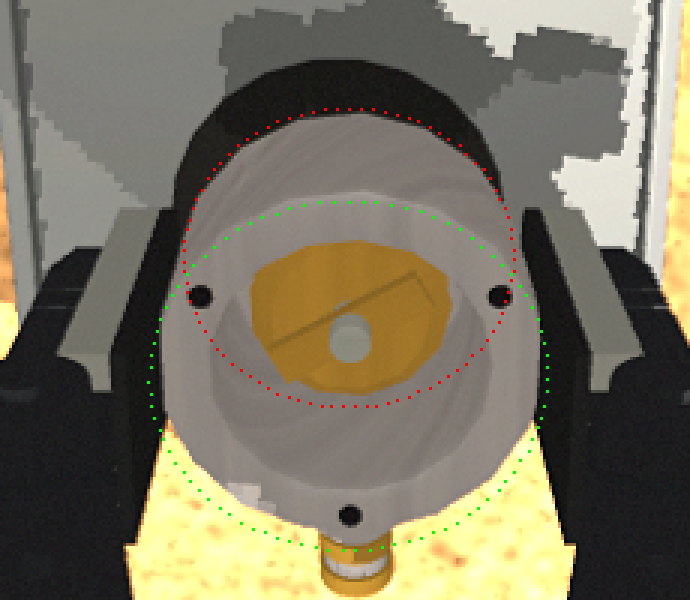

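>>> {"fn": "send_rows", "kwargs": {"commands": [[0,0,-0.01,0,0,0,0.8],[0,0,-0.02,0,0,0,0.8],[0,0,-0.025,0,0,0,0.8],[-0.006,0,-0.015,0,0,0,0.8],[-0.015,-0.001,0,0,0,0,0.8]]}}

```text
t: 19.48
tcp_pos: [0.5596, -0.2257, 0.094]
orientation: [0.646, 0.764, 0.001, 0.003]
contact_force: [1.0, -0.9, -0.0]
gripper_width: 0.0428
```

>>> {"fn": "send_rows", "kwargs": {"commands": [[-0.02,-0.001,0,0,0,0,0.8],[-0.02,-0.001,0,0,0,0,0.8],[-0.018,-0.001,0,0,0,0,0.8],[-0.009,-0.0005,0,0,0,0,0.8],[-0.003,0,0,0,0,0,0.8]]}}

```text
t: 19.9
tcp_pos: [0.5651, -0.2966, 0.0883]
orientation: [0.647, 0.762, -0.0, 0.0]
contact_force: [-0.2, 0.3, -0.4]
gripper_width: 0.043
```

>>> {"fn": "send_rows", "kwargs": {"commands": [[0,0,0,0,0,0,0.8],[0,0,0,0,0,0,0.8]]}}

```text
t: 20.07
tcp_pos: [0.5651, -0.2942, 0.0881]
orientation: [0.646, 0.763, 0.0, -0.0]
contact_force: [0.7, -0.3, -0.2]
gripper_width: 0.043
```

Run:
```python
from meas import *
from workcell import bot
c=bot.camera("wrist"); cv2.imwrite("pics/w15.png",c["color"])
plan(bot,[.5665,-.2962,.0536],9.5)
s=bot.camera("side"); cv2.imwrite("pics/s15.png",s["color"][120:240,260:420].repeat(4,0).repeat(4,1))
```

```text
t=20.1 tcp=[ 0.5651 -0.2939  0.0882] jaw=9.5 tilt=0.0 shift(mm)=[-2.5  1.  34.6] F=[ 0.4 -0.1 -0.8] w=43.2 q=[-0.68  0.24 -0.03  1.3   0.    0.72] turnz=-0.0
```

View pics/w15.png

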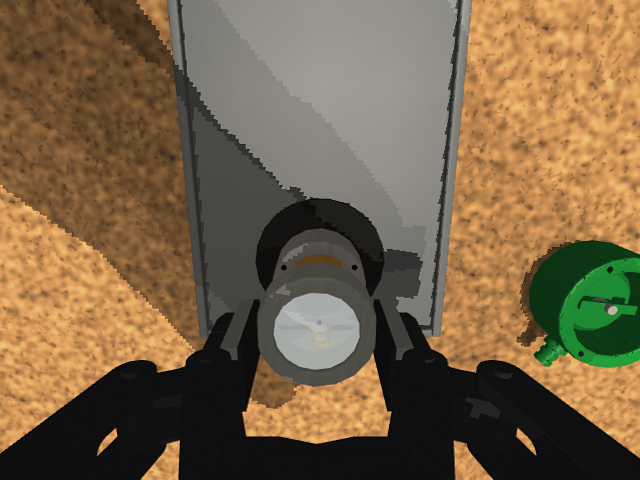

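View pics/s15.png

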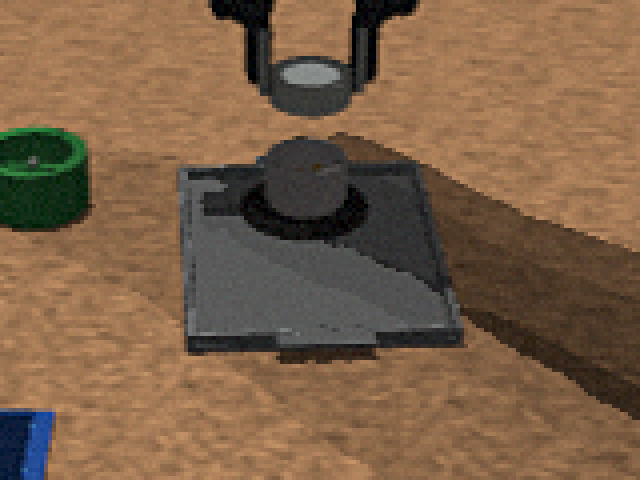

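>>> {"fn": "send_rows", "kwargs": {"commands": [[-0.0025,0.001,0.01,0,0,0,0.8],[0,0,0.01,0,0,0,0.8],[0,0,0.006,0,0,0,0.8],[0,0,0,0,0,0,0.8],[0,0,0,0,0,0,0.8]]}}

```text
t: 20.58
tcp_pos: [0.566, -0.2965, 0.0612]
orientation: [0.646, 0.763, 0.0, -0.001]
contact_force: [-0.1, 1.0, -0.1]
gripper_width: 0.0433
```

Run:
```python
from meas import *
from workcell import bot
c=bot.camera("wrist"); cv2.imwrite("pics/w16.png",cv2.resize(cv2.convertScaleAbs(c["color"][200:420,200:440],alpha=1.5),None,fx=2.5,fy=2.5))
plan(bot,[.5665,-.2962,.0536],9.5)
s=bot.camera("side"); cv2.imwrite("pics/s16.png",cv2.resize(cv2.convertScaleAbs(s["color"][120:220,290:390],alpha=1.5),None,fx=6,fy=6))
```

```text
t=20.6 tcp=[ 0.5664 -0.2968  0.0619] jaw=9.5 tilt=0.0 shift(mm)=[0.6 0.2 8.3] F=[ 0.3 -0.4  0.2] w=42.8 q=[-0.69  0.27 -0.05  1.25  0.    0.72] turnz=-0.0
```

View pics/w16.png

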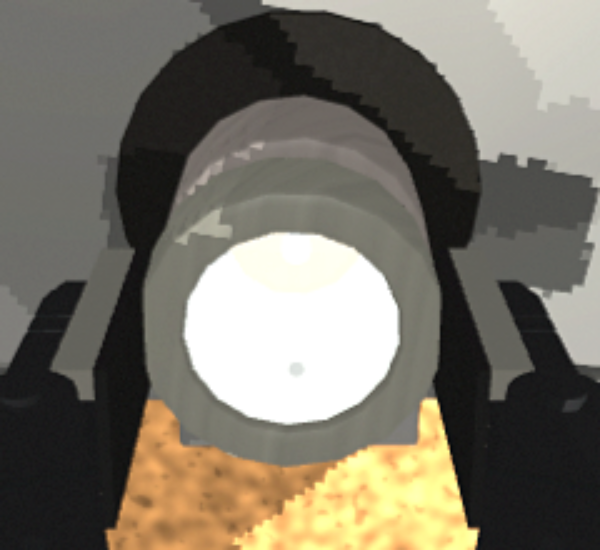

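View pics/s16.png

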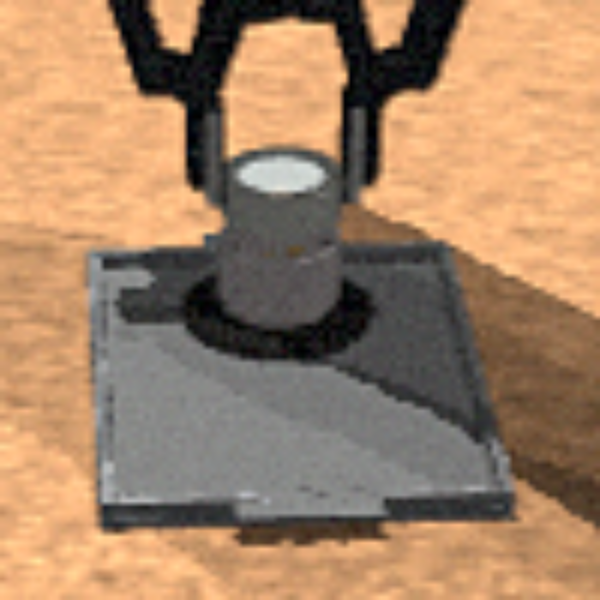

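Run:
```python
from meas import *
from workcell import bot
c=bot.camera("wrist"); s=bot.sense(); k=toolcam(c,s)
print(s["tcp_pos"])
for z in (.0004,-.0156,-.0239,-.0539): print(z,proj(k,[0,0,z]))
zb=.038-s["tcp_pos"][2]; zr=.008-s["tcp_pos"][2]
img=cv2.resize(cv2.convertScaleAbs(c["color"],alpha=1.5)[200:420,200:440],None,fx=3,fy=3,interpolation=cv2.INTER_CUBIC)
def cir(x,y,z,r,col):
    for t in np.linspace(0,2*np.pi,120):
        u,v=proj(k,[x+r*np.cos(t),y+r*np.sin(t),z]); cv2.circle(img,(int((u-200)*3),int((v-200)*3)),1,col,-1)
cir(0,0,-.0156,.023,(0,0,255)); cir(0,0,zb,.023,(0,255,0)); cir(0,0,zr,.023,(255,0,0))
cv2.imwrite("pics/ov3.png",img)
```

```text
[ 0.56681595 -0.29721378  0.06269895]
0.0004 [316.13746923 337.95290531]
-0.0156 [316.14639479 317.60225603]
-0.0239 [316.15039378 308.48439595]
-0.0539 [316.16218984 281.58886925]
```

View pics/ov3.png

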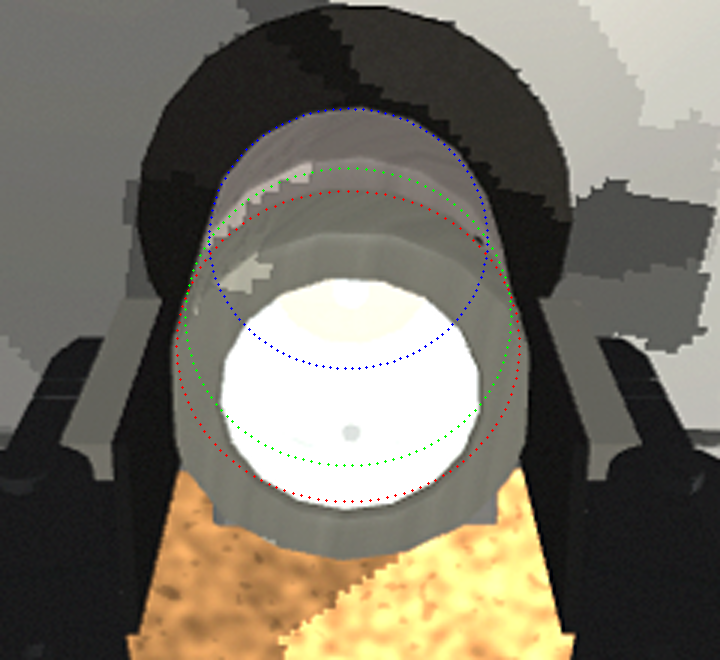

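>>> {"fn": "send_rows", "kwargs": {"commands": [[0.0008,0.0003,0.003,0,0,0,0.8],[0,0,0.003,0,0,0,0.8],[0,0,0,0,0,0,0.8],[0,0,0,0,0,0,0.8]]}}

```text
t: 21.07
tcp_pos: [0.5666, -0.2961, 0.056]
orientation: [0.646, 0.763, 0.0, -0.0]
contact_force: [0.9, 0.6, -0.9]
gripper_width: 0.0431
```

Run:
```python
from meas import *
from workcell import bot
plan(bot,[.5668,-.2962,.0536],9.5)
```

```text
t=21.1 tcp=[ 0.5666 -0.2961  0.056 ] jaw=9.5 tilt=0.0 shift(mm)=[-0.1  0.2  2.4] F=[ 0.9  0.6 -0.9] w=43.1 q=[-0.69  0.27 -0.06  1.24  0.    0.72] turnz=-0.0
```

>>> {"fn": "send_rows", "kwargs": {"commands": [[0,0,0.001,0,0,0,0.8],[0,0,0.001,0,0,0,0.8],[0,0,0.0005,0,0,0,0.8],[0,0,0,0,0,0,0.8],[0,0,0,0,0,0,0.8]]}}

```text
t: 21.48
tcp_pos: [0.5668, -0.2962, 0.0538]
orientation: [0.646, 0.763, 0.0, 0.0]
contact_force: [-1.0, -0.1, -0.4]
gripper_width: 0.0427
```

>>> {"fn": "send_rows", "kwargs": {"commands": [[0,0,0.0007,0,0,0,0.8],[0,0,0.0003,0,0,0,0.8],[0,0,0,0,0,0,0.8],[0,0,0,0,0,0,0.8]]}}

```text
t: 21.82
tcp_pos: [0.5669, -0.2963, 0.0536]
orientation: [0.646, 0.763, -0.0, 0.0]
contact_force: [-1.4, 1.5, 5.8]
gripper_width: 0.043
```

>>> {"fn": "send_rows", "kwargs": {"commands": [[0,0,0,0,0,0,0.45],[0,0,0,0,0,0,0.35],[0,0,0,0,0,0,0.2],[0,0,0,0,0,0,0.1],[0,0,0,0,0,0,0]]}}

```text
t: 22.23
tcp_pos: [0.5667, -0.2962, 0.0526]
orientation: [0.646, 0.763, 0.0, -0.0]
contact_force: [0.0, 0.1, -1.0]
gripper_width: 0.085
```

>>> {"fn": "send_rows", "kwargs": {"commands": [[0,0,-0.01,0,0,0,0],[0,0,-0.02,0,0,0,0],[0,0,-0.03,0,0,0,0],[0.02,0,0,0,0,0,0],[0.02,0,0,0,0,0,0]]}}

```text
t: 22.65
tcp_pos: [0.5614, -0.2581, 0.1161]
orientation: [0.647, 0.762, 0.0, 0.002]
contact_force: [0.6, -0.2, -0.6]
gripper_width: 0.0852
```

>>> {"fn": "send_rows", "kwargs": {"commands": [[0,0,0,0,0,0,0],[0,0,0,0,0,0,0]]}}

```text
t: 22.82
tcp_pos: [0.5604, -0.2562, 0.1137]
orientation: [0.646, 0.763, 0.0, 0.0]
contact_force: [0.7, -0.1, 0.3]
gripper_width: 0.0855
```

Run:
```python
from meas import *
from workcell import bot
c=bot.camera("wrist"); cv2.imwrite("pics/w17.png",c["color"])
print(proj(c,[.5668,-.2946,.054]))
u,v=[int(x) for x in proj(c,[.5668,-.2946,.04])]
cv2.imwrite("pics/w17b.png",cv2.resize(cv2.convertScaleAbs(c["color"][max(0,v-80):v+80,u-90:u+90],alpha=1.7),None,fx=4,fy=4,interpolation=cv2.INTER_CUBIC)[:600])
rows(bot,[.5575,.28,.12],5,16)
```

```text
[315.80239885 344.40089046]
tiltfix rotvec [0.03 0.04 0.  ] turn 4.5
[0.0331, 0.0053, -0.0004] 0.3
[0.0332, 0.0052, -0.0004] 0.3
[0.0332, 0.005, -0.0004] 0.3
[0.0332, 0.0048, -0.0004] 0.3
[0.0332, 0.0047, -0.0004] 0.3
[0.0333, 0.0045, -0.0004] 0.3
[0.0333, 0.0043, -0.0004] 0.3
[0.0333, 0.0041, -0.0004] 0.3
[0.0333, 0.004, -0.0004] 0.3
[0.0333, 0.0038, -0.0004] 0.3
[0.0334, 0.0036, -0.0004] 0.3
[0.0334, 0.0034, -0.0004] 0.3
[0.0334, 0.0033, -0.0004] 0.3
[0.0334, 0.0031, -0.0004] 0.3
[0.0334, 0.0029, -0.0004] 0.3
[0.0334, 0.0027, -0.0004] 0.3
```

View pics/w17b.png

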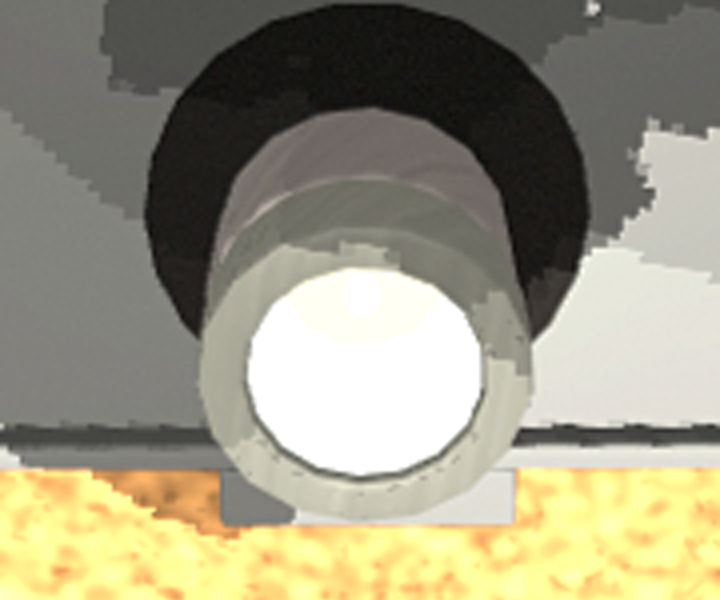

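>>> {"fn": "send_rows", "kwargs": {"commands": [[0.015,0.0025,0,0,0,0.5,0],[0.025,0.004,0,0,0,0.5,0],[0.033,0.005,-0.001,0,0,0.5,0],[0.033,0.005,-0.001,0,0,0.5,0],[0.033,0.0045,-0.001,0,0,0.5,0]]}}

```text
t: 23.28
tcp_pos: [0.5609, -0.1158, 0.1158]
orientation: [0.664, 0.748, 0.0, 0.0]
contact_force: [0.0, 0.4, -0.4]
gripper_width: 0.0855
```

>>> {"fn": "send_rows", "kwargs": {"commands": [[0.033,0.0045,-0.001,0,0,0.5,0],[0.033,0.004,-0.001,0,0,0.5,0],[0.033,0.004,0,0,0,0.5,0],[0.033,0.004,0,0,0,0.5,0],[0.033,0.003,0,0,0,0,0]]}}

```text
t: 23.7
tcp_pos: [0.5636, 0.0508, 0.1181]
orientation: [0.676, 0.737, 0.0, 0.0]
contact_force: [0.7, -1.1, -0.2]
gripper_width: 0.0855
```

>>> {"fn": "send_rows", "kwargs": {"commands": [[0.033,0.003,0,0,0,0,0],[0.033,0.003,0,0,0,0,0],[0.033,0.003,0,0,0,0,0],[0.033,0.003,0,0,0,0,0],[0.033,0.003,0,0,0,0,0]]}}

```text
t: 24.12
tcp_pos: [0.5644, 0.2167, 0.118]
orientation: [0.676, 0.737, 0.0, 0.0]
contact_force: [1.2, -0.5, 0.1]
gripper_width: 0.0852
```

Run:
```python
from h import *
from workcell import bot
rows(bot,[.5634,.3257,.11],5,5)
```

```text
tiltfix rotvec [ 0.03  0.   -0.  ] turn -0.1
[0.0217, 0.0017, 0.0016] -0.0
[0.0217, 0.0017, 0.0016] -0.0
[0.0217, 0.0017, 0.0016] -0.0
[0.0217, 0.0017, 0.0016] -0.0
[0.0217, 0.0017, 0.0016] -0.0
```

>>> {"fn": "send_rows", "kwargs": {"commands": [[0.033,0.0026,0,0,0,0,0],[0.03,0.0024,0,0,0,0,0],[0.02,0.0016,0,0,0,0,0],[0.012,0.001,0,0,0,0,0],[0.006,0.0005,0,0,0,0,0]]}}

```text
t: 24.53
tcp_pos: [0.5635, 0.3179, 0.1176]
orientation: [0.676, 0.737, -0.0, -0.0]
contact_force: [-0.3, 0.2, 0.2]
gripper_width: 0.0856
```

>>> {"fn": "send_rows", "kwargs": {"commands": [[0,0,0,0,0,0,0],[0,0,0,0,0,0,0]]}}

```text
t: 24.7
tcp_pos: [0.5636, 0.316, 0.1177]
orientation: [0.676, 0.737, -0.0, 0.0]
contact_force: [0.4, -0.1, -0.1]
gripper_width: 0.0853
```

Run:
```python
from meas import *
from workcell import bot
c=bot.camera("wrist"); cv2.imwrite("pics/w18.png",c["color"])
plan(bot,[.5634,.3257,.018],5); m(c,BG)
```

```text
t=24.8 tcp=[0.5637 0.3157 0.1178] jaw=4.9 tilt=0.0 shift(mm)=[10.   0.6 99.8] F=[ 0.3 -0.   0.1] w=85.6 q=[ 0.31  0.26  0.04  1.35 -0.    1.79] turnz=-0.1
big free [0.5619 0.2159] 0.0302 39 fix [0.5616 0.2152] 51
bcov free [0.5632 0.326 ] 0.0303 72 fix [0.5632 0.326 ] 72
brest free [0.5618 0.2169] 0.0419 52 fix [0.5618 0.2167] 61
```

View pics/w18.png

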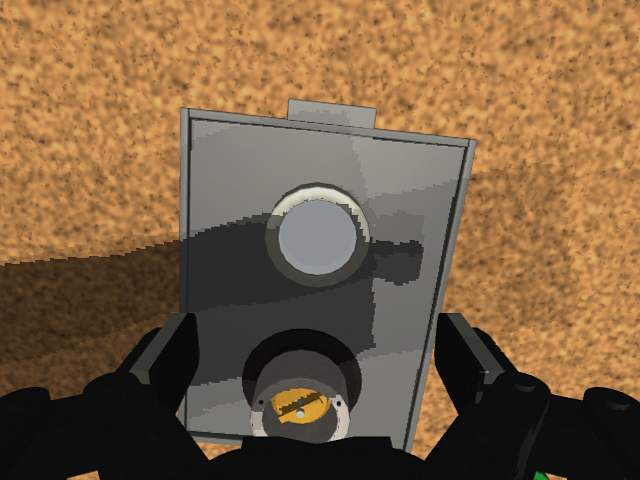

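>>> {"fn": "send_rows", "kwargs": {"commands": [[0.006,0,0.02,0,0,0,0],[0.0043,0,0.03,0,0,0,0],[0,0,0.027,0,0,0,0],[0,0,0.016,0,0,0,0],[0,0,0.006,0,0,0,0]]}}

```text
t: 25.17
tcp_pos: [0.5607, 0.3252, 0.0154]
orientation: [0.676, 0.736, -0.002, -0.001]
contact_force: [-0.1, -0.8, 0.3]
gripper_width: 0.0855
```

>>> {"fn": "send_rows", "kwargs": {"commands": [[0,0,0,0,0,0,0.1],[0,0,0,0,0,0,0.2],[0,0,0,0,0,0,0.3],[0,0,0,0,0,0,0.5],[0,0,0,0,0,0,0.6]]}}

```text
t: 25.58
tcp_pos: [0.5639, 0.3274, 0.0214]
orientation: [0.676, 0.737, 0.001, 0.001]
contact_force: [-1.7, -2.0, 7.3]
gripper_width: 0.0585
```

>>> {"fn": "send_rows", "kwargs": {"commands": [[0,0,0,0,0,0,0.6],[0,0,0,0,0,0,0.6]]}}

```text
t: 25.75
tcp_pos: [0.5639, 0.3274, 0.0214]
orientation: [0.676, 0.737, 0.001, 0.001]
contact_force: [-1.1, -1.8, 6.2]
gripper_width: 0.0585
```

Run:
```python
from meas import *
from workcell import bot
c=bot.camera("wrist"); cv2.imwrite("pics/w19.png",c["color"])
s=bot.sense(); k=toolcam(c,s)
img=cv2.resize(cv2.convertScaleAbs(c["color"],alpha=1.5)[200:440,200:440],None,fx=2.5,fy=2.5,interpolation=cv2.INTER_CUBIC)
def cir(x,y,z,r,col):
    for t in np.linspace(0,2*np.pi,120):
        u,v=proj(k,[x+r*np.cos(t),y+r*np.sin(t),z]); cv2.circle(img,(int((u-200)*2.5),int((v-200)*2.5)),1,col,-1)
z=s["tcp_pos"][2]
cir(0,0,.005-z,.031,(0,0,255)); cir(0,0,.023-z,.031,(0,255,0))
cv2.imwrite("pics/ov4.png",img)
plan(bot,[.5632,.326,.018],5)
```

```text
t=25.8 tcp=[0.5639 0.3274 0.0214] jaw=4.9 tilt=0.2 shift(mm)=[-1.3 -0.8  3.4] F=[-1.3 -1.2  7.2] w=58.5 q=[ 0.33  0.33 -0.05  1.19 -0.    1.81] turnz=-0.1
```

View pics/ov4.png

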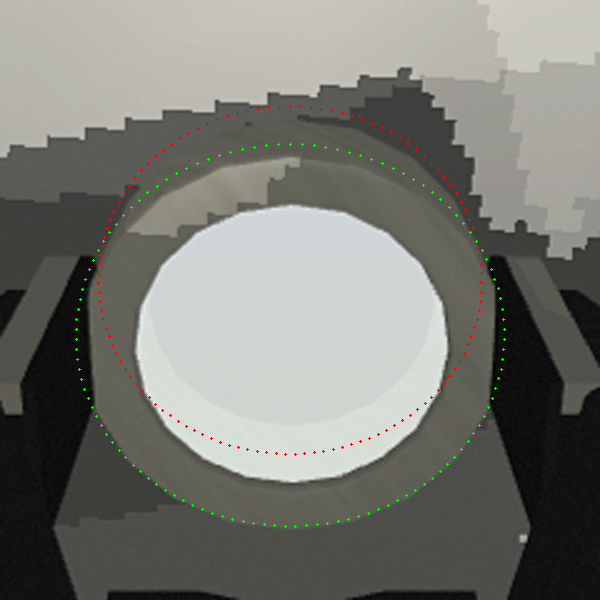

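>>> {"fn": "send_rows", "kwargs": {"commands": [[0,0,-0.01,0,0,0,0.6],[0,0,-0.02,0,0,0,0.6],[0,0,-0.025,0,0,0,0.6],[-0.006,-0.001,-0.018,0,0,0,0.6],[-0.015,-0.0015,0,0,0,0,0.6]]}}

```text
t: 26.22
tcp_pos: [0.5642, 0.308, 0.0982]
orientation: [0.675, 0.738, 0.004, 0.002]
contact_force: [1.2, -0.4, 0.3]
gripper_width: 0.0585
```

>>> {"fn": "send_rows", "kwargs": {"commands": [[-0.022,-0.0025,0,0,0,0,0.6],[-0.022,-0.0025,0,0,0,0,0.6],[-0.022,-0.002,0,0,0,0,0.6],[-0.014,-0.0015,0,0,0,0,0.6],[-0.007,-0.0005,0,0,0,0,0.6]]}}

```text
t: 26.63
tcp_pos: [0.5607, 0.2171, 0.0929]
orientation: [0.676, 0.737, 0.0, 0.0]
contact_force: [-0.1, -0.9, 0.4]
gripper_width: 0.0581
```

>>> {"fn": "send_rows", "kwargs": {"commands": [[0,0,0,0,0,0,0.6],[0,0,0,0,0,0,0.6],[0,0,0,0,0,0,0.6]]}}

```text
t: 26.88
tcp_pos: [0.5603, 0.2195, 0.092]
orientation: [0.676, 0.737, 0.0, -0.0]
contact_force: [-0.2, 0.7, -1.1]
gripper_width: 0.0586
```

Run:
```python
from meas import *
from workcell import bot
plan(bot,[.5617,.217,.0604],5)
```

```text
t=26.9 tcp=[0.5603 0.2195 0.092 ] jaw=5.0 tilt=0.0 shift(mm)=[-2.6  1.2 31.6] F=[-0.2  0.7 -1.1] w=58.6 q=[ 0.16  0.14 -0.14  1.29  0.    1.64] turnz=-0.0
```

>>> {"fn": "send_rows", "kwargs": {"commands": [[-0.0026,0.0012,0.01,0,0,0,0.6],[0,0,0.01,0,0,0,0.6],[0,0,0.004,0,0,0,0.6],[0,0,0,0,0,0,0.6],[0,0,0,0,0,0,0.6]]}}

```text
t: 27.3
tcp_pos: [0.561, 0.2163, 0.0669]
orientation: [0.676, 0.737, -0.001, -0.001]
contact_force: [-0.3, 0.8, -1.0]
gripper_width: 0.0585
```

Run:
```python
from meas import *
from workcell import bot
c=bot.camera("wrist"); s=bot.sense(); k=toolcam(c,s); z=s["tcp_pos"][2]
plan(bot,[.5617,.217,.0604],5)
img=cv2.resize(cv2.convertScaleAbs(c["color"],alpha=1.6)[180:440,190:450],None,fx=2.3,fy=2.3,interpolation=cv2.INTER_CUBIC)
def cir(x,y,z,r,col):
    for t in np.linspace(0,2*np.pi,120):
        u,v=proj(k,[x+r*np.cos(t),y+r*np.sin(t),z]); cv2.circle(img,(int((u-190)*2.3),int((v-180)*2.3)),1,col,-1)
cir(-.0012,0,-.0164,.031,(0,0,255)); cir(-.0012,0,.044-z,.031,(0,255,0)); cir(-.0012,0,.008-z,.031,(255,0,0))
cv2.imwrite("pics/ov5.png",img)
s=bot.camera("side"); cv2.imwrite("pics/s20.png",cv2.resize(cv2.convertScaleAbs(s["color"][270:400,230:390],alpha=1.5),None,fx=4,fy=4))
```

```text
t=27.4 tcp=[0.5614 0.2163 0.0676] jaw=5.0 tilt=0.0 shift(mm)=[0.7 0.3 7.2] F=[ 0.4 -0.2 -0.6] w=58.3 q=[ 0.15  0.15 -0.17  1.25  0.    1.63] turnz=-0.0
```

View pics/ov5.png

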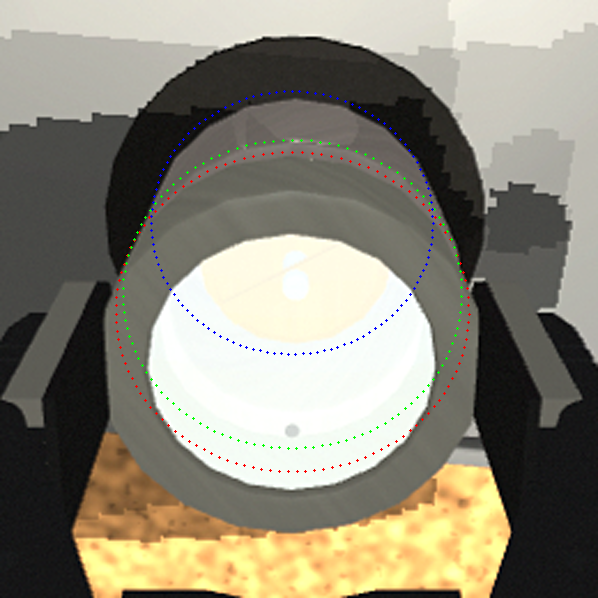

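View pics/s20.png

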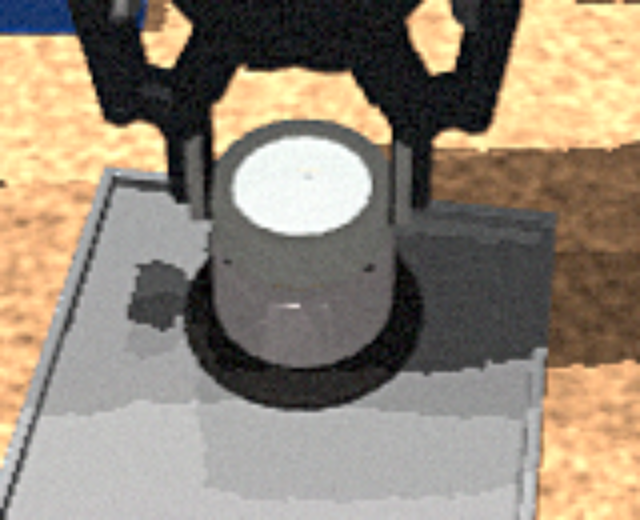

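>>> {"fn": "send_rows", "kwargs": {"commands": [[0,0.0002,0.003,0,0,0,0.6],[0,0,0.002,0,0,0,0.6],[0,0,0,0,0,0,0.6],[0,0,0,0,0,0,0.6]]}}

```text
t: 27.73
tcp_pos: [0.5618, 0.2161, 0.0627]
orientation: [0.676, 0.737, -0.0, -0.0]
contact_force: [0.1, 0.7, 0.0]
gripper_width: 0.0582
```

Run:
```python
from meas import *
from workcell import bot
plan(bot,[.5617,.2166,.0604],5)
```

```text
t=27.7 tcp=[0.5618 0.2161 0.0627] jaw=4.9 tilt=0.0 shift(mm)=[ 0.5 -0.   2.3] F=[0.1 0.7 0. ] w=58.2 q=[ 0.15  0.16 -0.17  1.24  0.    1.63] turnz=-0.1
```

>>> {"fn": "send_rows", "kwargs": {"commands": [[0.0003,0,0.001,0,0,0,0.6],[0,0,0.001,0,0,0,0.6],[0,0,0.0003,0,0,0,0.6],[0,0,0,0,0,0,0.6],[0,0,0,0,0,0,0.6]]}}

```text
t: 28.15
tcp_pos: [0.5618, 0.2164, 0.0605]
orientation: [0.676, 0.737, 0.0, -0.0]
contact_force: [-0.7, 1.3, -0.9]
gripper_width: 0.0588
```

>>> {"fn": "send_rows", "kwargs": {"commands": [[0,0,0.0007,0,0,0,0.6],[0,0,0,0,0,0,0.6],[0,0,0,0,0,0,0.6]]}}

```text
t: 28.4
tcp_pos: [0.5619, 0.2164, 0.0604]
orientation: [0.676, 0.737, 0.0, 0.0]
contact_force: [-2.9, -0.3, 5.3]
gripper_width: 0.0582
```

Contact at the expected height; release and back off.

>>> {"fn": "send_rows", "kwargs": {"commands": [[0,0,0,0,0,0,0.28],[0,0,0,0,0,0,0.2],[0,0,0,0,0,0,0.1],[0,0,0,0,0,0,0],[0,0,0,0,0,0,0]]}}

```text
t: 28.82
tcp_pos: [0.5617, 0.2165, 0.0597]
orientation: [0.676, 0.737, -0.0, -0.0]
contact_force: [0.0, -0.4, 0.4]
gripper_width: 0.0854
```

>>> {"fn": "send_rows", "kwargs": {"commands": [[0,0,-0.01,0,0,0,0],[0,0,-0.02,0,0,0,0],[0,0,-0.03,0,0,0,0],[0.01,0,-0.015,0,0,0,0],[0.03,0,0,0,0,0,0]]}}

```text
t: 29.23
tcp_pos: [0.5614, 0.2547, 0.1405]
orientation: [0.677, 0.736, 0.003, 0.002]
contact_force: [1.1, -0.5, 1.1]
gripper_width: 0.085
```

>>> {"fn": "send_rows", "kwargs": {"commands": [[0,0,0,0,0,0,0],[0,0,0,0,0,0,0]]}}

```text
t: 29.4
tcp_pos: [0.5583, 0.2573, 0.1357]
orientation: [0.675, 0.738, 0.0, 0.0]
contact_force: [0.5, 0.4, 0.9]
gripper_width: 0.0857
```

Run:
```python
from meas import *
from workcell import bot
plan(bot,[.5617,.2166,.0604],5)
c=bot.camera("wrist")
u,v=[int(x) for x in proj(c,[.5617,.2157,.04])]
cv2.imwrite("pics/w21.png",cv2.resize(cv2.convertScaleAbs(c["color"][max(0,v-90):v+75,u-90:u+90],alpha=1.7),None,fx=3.6,fy=3.6,interpolation=cv2.INTER_CUBIC))
t=bot.camera("top"); cv2.imwrite("pics/t21.png",t["color"])
a=lambda x:cv2.resize(cv2.convertScaleAbs(x,alpha=1.6),(390,390),interpolation=cv2.INTER_CUBIC)
s=bot.camera("side")["color"]; cv2.imwrite("pics/s21.png",np.hstack([a(s[290:390,250:350]),a(s[130:220,290:380])]))
```

```text
t=29.4 tcp=[0.5583 0.2573 0.1357] jaw=5.1 tilt=0.1 shift(mm)=[-40.9  -0.3  75.3] F=[0.5 0.4 0.9] w=85.7 q=[ 0.22  0.15 -0.04  1.37  0.    1.7 ] turnz=0.1
```

View pics/w21.png

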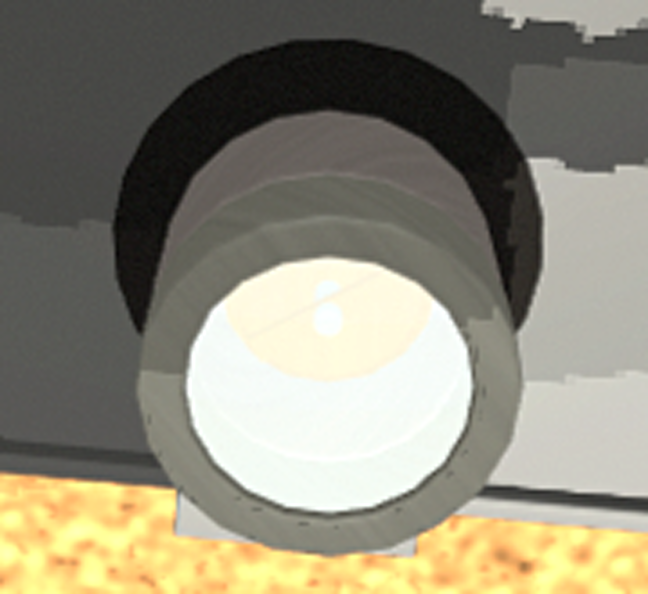

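View pics/t21.png

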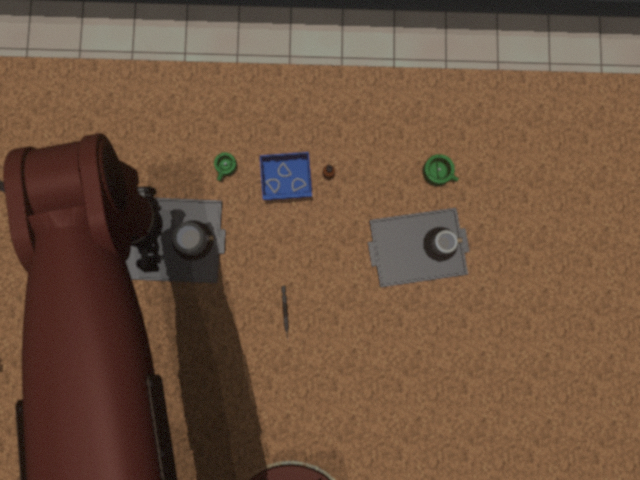

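View pics/s21.png

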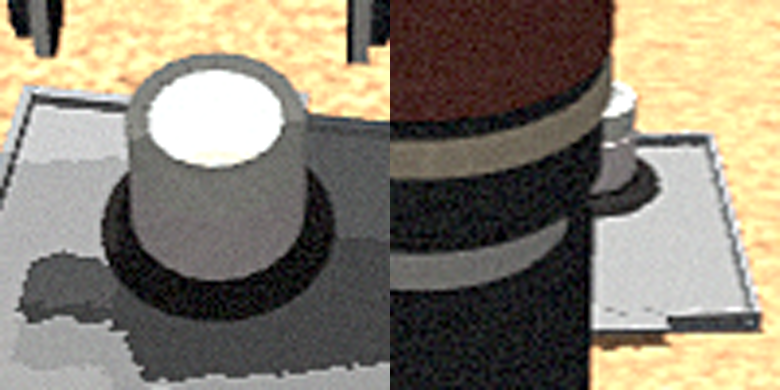

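>>> {"fn": "send_rows", "kwargs": {"commands": [[0,0,-0.02,0,0,0,0],[-0.01,-0.01,-0.03,0,0,0,0],[-0.03,-0.02,-0.02,0,0,0,0],[-0.033,-0.02,0,0,0,0,0],[-0.033,-0.02,0,0,0,0,0]]}}

```text
t: 29.97
tcp_pos: [0.4976, 0.1433, 0.2061]
orientation: [0.676, 0.737, 0.001, 0.001]
contact_force: [1.3, -0.1, -0.6]
gripper_width: 0.0857
```

>>> {"fn": "send_rows", "kwargs": {"commands": [[-0.033,-0.02,0,0,0,0,0],[-0.033,-0.01,0,0,0,0,0],[-0.03,0,0,0,0,0,0],[-0.015,0,0,0,0,0,0],[0,0,0,0,0,0,0]]}}

```text
t: 30.38
tcp_pos: [0.4773, 0.0282, 0.2047]
orientation: [0.678, 0.735, -0.0, 0.0]
contact_force: [0.0, 0.2, -0.1]
gripper_width: 0.0855
```

Run:
```python
from meas import *
from workcell import bot
t=bot.camera("top"); cv2.imwrite("pics/t22.png",t["color"])
a=lambda x:cv2.resize(cv2.convertScaleAbs(x,alpha=1.6),(390,390),interpolation=cv2.INTER_CUBIC)
s=bot.camera("side")["color"]; cv2.imwrite("pics/s22.png",np.hstack([a(s[290:390,250:350]),a(s[140:200,300:360])]))
cv2.imwrite("pics/s22f.png",s)
```

```text
(no output)
```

View pics/s22.png

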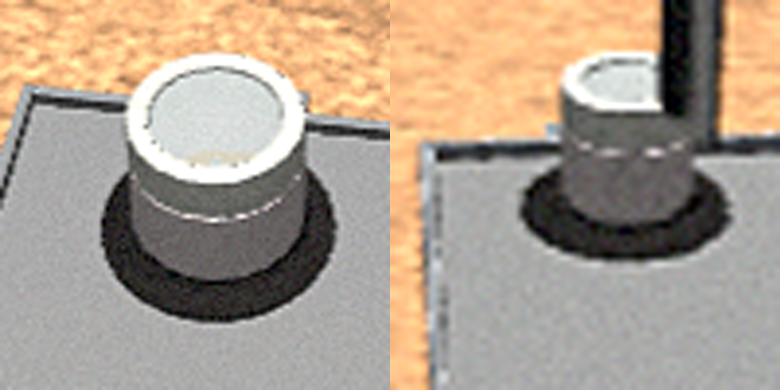

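View pics/s22f.png

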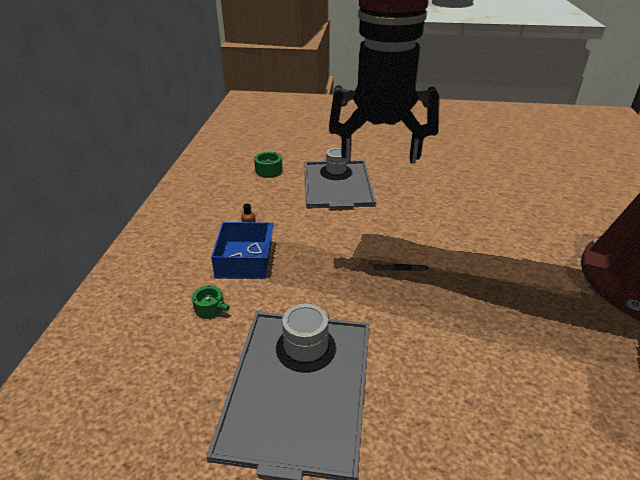

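Run:
```python
from workcell import bot
s=bot.sense(); print(s["t"],s["contact_force"]); print(bot.finish_job())
```

```text
30.4833 [ 0.43814461  0.35345205 -0.12968658]
the job is handed in; nothing more can be done
None
```

I swapped the two gauge bodies and closed each with the glass cover of its own size, then handed the job in at 30.5 s with the gripper clear of everything. I parked the small body on the cork, moved the big body to the big tray's rest, and then moved the small body to the small tray's rest. After that I set the small cover and then the big cover.

- **Bodies on the rests:** the wrist camera puts the big body about 1 mm from the centre of its rest and the small body about 1 to 2 mm from the centre of its own.
- **Covers:** both touched down at the expected height with about 5 to 6 N. The last side view shows both upright and flush, rim on rim, with the silhouettes in line along x.
- **Cover centring along y:** this is less certain. The wrist-image estimates disagreed with each other by about 1 mm, and I did not measure it again after release.
- **Camera disagreement:** the top camera read about 2 mm off from the wrist camera and the jaws, so I relied on the wrist camera.
- **Other parts:** the arm never touched the pin vise, oil bottle, bin or green look-alikes, and they look unmoved in the last side view. The highest force I saw was about 15 N, when setting down the small body.

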